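# Gather copper balls in a corner of the tote and scoop them out

## Task

The four copper balls for the finial are scattered in the steel tote: raise one side of the tote a little by its rim so they all roll against the opposite wall, set it down flat and let go, then take it by an adjoining side and tip it so they run along that wall into a corner, and set it flat and let go again. Then scoop them out of that corner with the hand scoop and pour them gently, from close above, into the round dish, and lay the scoop back level on the bench, clear of tote and dish. Leave the tote and dish about where they stood, do not carry or upend the tote, do not handle the soft balls with the fingers, and leave everything else alone.

Things in the scene. Friction and masses are not known exactly. Their poses are not given: they have to be found in the camera images.
- tote_mid (a point): the tote, a loose open steel tray, about 0.75 kg: inside 190 (its x) by 290 (its y, the long way), 65 high, floor and walls 4 thick. The point is its centre, 32.5 above its underside; z up. Raising one rim turns it about the bottom edge of the opposite wall, 99 (x) or 149 (y) from the centre.
- tote_corner0 (a point): inner corner of the tote's floor at its +x, +y end (4 above the bench)
- tote_corner1 (a point): inner corner of the tote's floor at its +x, -y end (4 above the bench)
- tote_corner2 (a point): inner corner of the tote's floor at its -x, +y end (4 above the bench)
- tote_corner3 (a point): inner corner of the tote's floor at its -x, -y end (4 above the bench)
- ball0: one of the four loose copper balls in the tote, 24 across, 30 g, origin at its centre; polished, it starts to roll on a floor tipped about 6 degrees and soon stops on a level one
- ball1: one of the four loose copper balls in the tote, 24 across, 30 g, origin at its centre; polished, it starts to roll on a floor tipped about 6 degrees and soon stops on a level one
- ball2: one of the four loose copper balls in the tote, 24 across, 30 g, origin at its centre; polished, it starts to roll on a floor tipped about 6 degrees and soon stops on a level one
- ball3: one of the four loose copper balls in the tote, 24 across, 30 g, origin at its centre; polished, it starts to roll on a floor tipped about 6 degrees and soon stops on a level one
- scoop_grip (a point): point to pinch the handle of the loose aluminium hand scoop (160 g); x points to the scoop's mouth, y across, z up. Handle 18 wide (y), 18 thick, 100 long, rising 32 degrees to the back, its end 87 above the bench. The point is on its middle line, 88 behind the bowl's centre, 52.5 above the scoop's underside. At start the scoop lies level on its flat bowl.
- scoop_bowl (a point): middle of the same scoop's bowl, 18 above its underside, same axes. The bowl is open in front (+x) and on top: flat floor 90 long, 70 wide, 2 thick, its front lip 45 ahead of this point; side walls 2 thick, 36 high at the back, sloping from 10 behind this point down to nothing at the lip; back wall 36 high.
- scoop: the same scoop; origin at the middle of the bowl's underside
- tote: the same tote; origin at the middle of its underside. A straight rim bar runs along the top of each wall, 10 wide and 12 deep, top at 65, flush with the wall's inner face and overhanging outside (210 x 310 over the rims). A bar is pinched across from above; its middle line lies 100 (the long bars, at +-x) or 150 (the short bars, at +-y) from the centre, 59 up.
- dish: round steel dish, rim 160 across, 45 high, wall 3, rounded inside like a bowl, 450 g, loose; origin at the middle of its underside
- masking_tape: roll of masking tape lying flat, 108 across, 48 high; leave it alone
- tape_measure: yellow tape measure, 72 x 42 x 70 high; leave it alone
- mallet: wooden mallet lying on the bench, 260 long, head 56 thick; leave it alone
- locking_pliers: locking pliers lying flat, 200 long, 15 thick; leave it alone
- c_clamp: C-clamp lying flat, about 160 x 80, 18 thick; leave it alone
- drill: cordless drill lying on its side, about 230 x 200, 62 high; leave it alone
- tube_offcut: offcut of copper tube standing on end, 35 across, 90 high; leave it alone
Things that resemble listed ones, but are neither listed nor needed, are in the scene too. What is shaped like the dish but green or pink is not meant.

How it is judged:
On the way, in this order (a step that is already met when the one before it is completed fails the run):
1. the balls all lie along one wall of the tote, which stands flat on the bench and is released ((x of each of ball0, ball1, ball2, ball3 in the frame of tote_mid above 0.066 m or x of each of ball0, ball1, ball2, ball3 in the frame of tote_mid below -0.066 m or y of each of ball0, ball1, ball2, ball3 in the frame of tote_mid above 0.116 m or y of each of ball0, ball1, ball2, ball3 in the frame of tote_mid below -0.116 m) and angle between tote_mid's own z axis and vertical below 0.03 rad and height (world z) of tote_mid below 0.04 m and contact force between the fingers and tote below 0.1 N), for 0.2 s.
2. tipped from an adjoining side, the balls all lie in one corner of the tote, which stands flat and is released ((horizontal distance between each of ball0, ball1, ball2, ball3 and tote_corner0 below 0.11 m or horizontal distance between each of ball0, ball1, ball2, ball3 and tote_corner1 below 0.11 m or horizontal distance between each of ball0, ball1, ball2, ball3 and tote_corner2 below 0.11 m or horizontal distance between each of ball0, ball1, ball2, ball3 and tote_corner3 below 0.11 m) and angle between tote_mid's own z axis and vertical below 0.03 rad and height (world z) of tote_mid below 0.04 m and contact force between the fingers and tote below 0.1 N), for 0.2 s.
3. the scoop lifts balls out of the tote (((distance between ball0 and scoop_bowl below 0.055 m and height (world z) of ball0 above 0.1 m) or (distance between ball1 and scoop_bowl below 0.055 m and height (world z) of ball1 above 0.1 m) or (distance between ball2 and scoop_bowl below 0.055 m and height (world z) of ball2 above 0.1 m) or (distance between ball3 and scoop_bowl below 0.055 m and height (world z) of ball3 above 0.1 m))), for 0.2 s.
At the end, for the whole second after the job is handed in: all four balls lie still in the dish (within 70 mm of its axis), the dish stands level on the bench; the scoop lies on its flat bowl on the bench (within 4.5 degrees of level) touching neither dish nor tote; the tote stands flat on the bench within 100 mm of where it started (horizontal distance between each of ball0, ball1, ball2, ball3 and dish below 0.07 m and height (world z) of each of ball0, ball1, ball2, ball3 below 0.045 m and linear speed of each of ball0, ball1, ball2, ball3 below 0.05 m/s and angle between dish's own z axis and vertical below 0.05 rad and height (world z) of each of dish, scoop below 0.01 m and angle between scoop's own z axis and vertical below 0.08 rad and linear speed of each of scoop, tote below 0.02 m/s and contact force between scoop and dish below 0.05 N and contact force between scoop and tote below 0.05 N and angle between tote_mid's own z axis and vertical below 0.03 rad and height (world z) of tote_mid below 0.04 m and distance of tote_mid from where it was at the start of the episode below 0.1 m).
It fails at once if the fingers press on a ball (contact force between the fingers and ball0 above 0.5 N or contact force between the fingers and ball1 above 0.5 N or contact force between the fingers and ball2 above 0.5 N or contact force between the fingers and ball3 above 0.5 N).
It fails at once if the tote is upended (tipped more than 40 degrees) or carried (its centre more than 150 mm up) (angle between tote_mid's own z axis and vertical above 0.7 rad or height (world z) of tote_mid above 0.15 m).
It fails at once if a ball is thrown or dropped from a height (faster than 1.5 m/s, a fall of some 115 mm) (linear speed of any of ball0, ball1, ball2, ball3 above 1.5 m/s).
It fails at once if the dish is shoved more than 50 mm (distance of dish from where it was at the start of the episode above 0.05 m).
It fails at once if another thing on the bench is moved more than 30 mm (distance of any of masking_tape, tape_measure, mallet, locking_pliers, c_clamp, drill, tube_offcut from where it was at the start of the episode above 0.03 m).
It also fails if it takes over 72 s, if anything falls off the work surface, if the arm or the gripper's body presses on something with over 40 N, if the wrist force passes 120 N, or if a joint passes its speed limit or range.

## Robot

A 6-joint arm with a two-finger parallel gripper is mounted at the origin on the work surface. World frame = base frame: x ahead of the robot, y to its left, z up, the work surface at z = 0. Lengths are in m, angles in rad, forces in N, time in s.
With the tool pointing down it reaches from about 0.35 to 0.775 m from the base axis. Payload 7.3 kg.
Tool frame: the origin (TCP) lies at the very end of the fingers, on their centre line; the grasp point (between the pads) lies 19 mm behind it (env.pinch_z is the distance from the TCP to the grasp point, in m); z points along the fingers, y is the direction in which the jaws open and shut (so a half turn about z gives the same grasp; the last joint's range is limited). The gripper opens to 92 mm and grips with 3 to 60 N. Pads are 19 mm wide; open, the fingers measure 130 mm over their backs; the gripper's body (75 mm by 190 mm) begins 47 mm behind the grasp point.
Start: joints at [1.094, 0.342, 1.524, -0, 1.275, -0.146], TCP at [0.171, 0.497, 0.227] pointing down, gripper open.
Joint ranges: [-2.53, 2.53], [-0.77, 2.02], [0.04, 2.7], [-1, 4.14], [0.28, 2.66], [-3.11, 3.11]. Speed limits (rad/s): [2.57, 2.57, 3.14, 3.14, 3.14, 3.14].

## Interface

Orientations are given as a 3x3 rotation matrix whose columns are the frame's x, y, z axes.
In Python, from station import get_obs, vision, order, env gives the robot as it stands.
- The arm moves only by the shell command python3 -m creep 'ROWS'. ROWS is text: rows parted by semicolons, each of 7 numbers parted by spaces: the closure in counts, from 0 (fully open) to 255 (shut), then the shift along the tool's x, y, z in cm, then the turn, a rotation vector about the tool's x, y, z in degrees. A call has 1 to 5 rows; each row is the pose to reach, as a shift and turn from the pose commanded when the call began, along the tool's axes at that moment; what a row does not reach only later rows make up. A row lasts 1/12 s, in which the tool goes at most 41.7 mm and 7.16 degrees, less where a joint would pass 70% of its speed; a pose out of reach is approached as far as the arm can. A call with a gripper value outside its range is refused whole. The fingers move at their own pace and stop on an object; the grip force is fixed at half the most. Time passes only in rows, so rows that repeat a pose let the fingers close. It gives the time, the measured TCP pose, the force and the opening at its end, in the units of the state.
- get_obs(): the state, without advancing time (a new reading comes with each control period).
- vision.grab_frame(name): name is "scene" or "top"; returns a dict with "img" (400x640x3 uint8, red, green, blue), "intrinsics" (3x3 intrinsics, pixels), "eye" and "rotation" of the camera in the world. Camera axes: x right, y down, z forward; pixel columns grow to the right and rows downward; lengths in m; the calibration is good to about 2 mm. A picture is of the moment at which its call begins. There is no depth.
- order.finish_job(): hands the job in, once; it reports no verdict.
The state is a dict: "clock": time; "joints": joint angles; "qvel": joint speeds; "joint_efforts": joint torques, N m; "eef_pos": TCP position; "tool_rot": TCP orientation; "wrist_force": force on the tool from outside, world axes, zero at the start; "wrist_torque": the same for the moment, N m; "width": opening from 0.0 (shut) to 1.0 (fully open).
Only numpy, scipy, OpenCV 4.12 (cv2) and the standard library are available. Lean on these libraries where they do the work, as an engineer would, in place of code of your own. Each camera call takes 0.05 s, during which the arm holds its last target.

## Working session

There is one attempt and no reset: what is moved stays moved. The work goes in short steps, Python scripts to look and compute and a shell command to move; the robot and the scene stay as the last step left them, time stands still between calls to the robot, and variables do not carry over. Pictures are saved under pics/ and viewed, and the job is handed in when it is done.

```bash
ls; mkdir -p pics; python3 - <<'E'
from station import get_obs, vision, order, env
import cv2
o=get_obs()
print(o, env.pinch_z)
for n in("scene","top"):
    f=vision.grab_frame(n); cv2.imwrite(f"pics/a_{n}.png",f["img"][:,:,::-1]); print(n,f["intrinsics"],f["eye"],f["rotation"])
E
```

```text
pics
{'clock': 0.0, 'joints': array([ 1.09400589e+00,  3.42723668e-01,  1.52499840e+00, -3.37214592e-05,
        1.27539927e+00, -1.46030518e-01]), 'qvel': array([ 0.00095779, -0.00027956,  0.00086665,  0.00146727, -0.00154614,
        0.00019617]), 'joint_efforts': array([ 5.87968734e-04, -4.31235480e+01, -2.44225377e+01,  7.18339370e-02,
        5.57885470e-02, -1.25299903e-04]), 'eef_pos': array([0.17031809, 0.49618178, 0.22605097]), 'tool_rot': array([[-9.45798956e-01,  3.24752031e-01, -6.72896754e-04],
       [ 3.24752672e-01,  9.45797979e-01, -1.37300066e-03],
       [ 1.90539637e-04, -1.51710761e-03, -9.99998831e-01]]), 'wrist_force': array([-0.34123569, -0.22134323,  0.50761284]), 'wrist_torque': array([-0.00762025,  0.02123188, -0.0373361 ]), 'width': 1.0003344531628142} 0.0188
scene [[389.56420155   0.         323.17481489]
 [  0.         389.56420155 206.06210668]
 [  0.           0.           1.        ]] [1.47822971 0.37744789 0.79117346] [[-0.33440881  0.52946077 -0.77964225]
 [ 0.94242754  0.18696019 -0.27726561]
 [-0.0010392  -0.82747639 -0.56149955]]
top [[460.87325508   0.         322.11195228]
 [  0.         460.87325508 201.85318623]
 [  0.           0.           1.        ]] [0.31285625 0.02956425 1.27035475] [[ 0.00392984 -0.9889687   0.14807252]
 [-0.99986111 -0.00628427 -0.01543606]
 [ 0.01619631 -0.14799129 -0.98885603]]
```

View pics/a_scene.png

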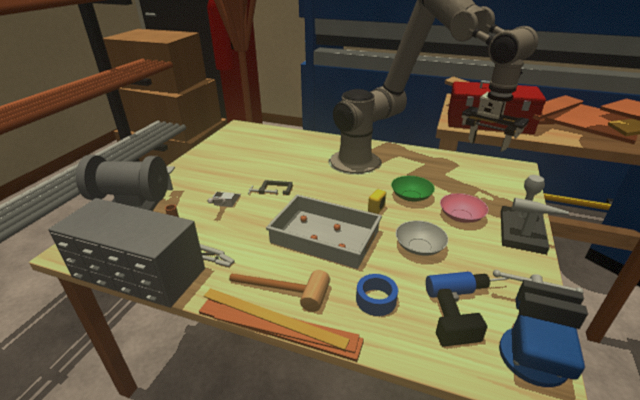

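View pics/a_top.png

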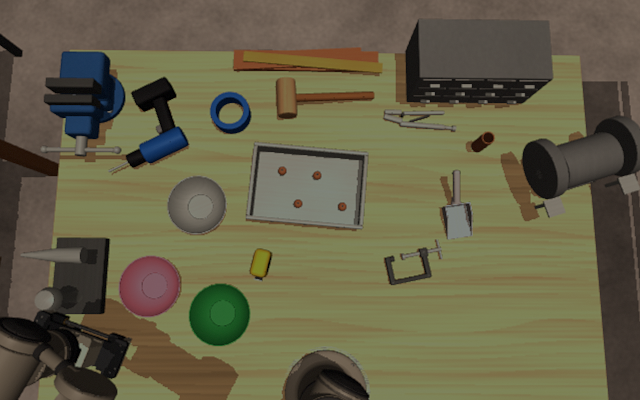

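```bash
cat > h.py <<'E'
from station import get_obs, vision, order, env
import cv2, numpy as np
def grab(n,save=None,crop=None,s=1):
    f=vision.grab_frame(n); im=f["img"][:,:,::-1].copy()
    if save:
        c=im if crop is None else im[crop[1]:crop[3],crop[0]:crop[2]]
        cv2.imwrite("pics/"+save,cv2.resize(c,None,fx=s,fy=s,interpolation=cv2.INTER_CUBIC))
    return f,im
def ray(f,u,v,z):
    K=f["intrinsics"];d=f["rotation"]@np.linalg.inv(K)@np.array([u,v,1.]);e=f["eye"]
    return e+d*(z-e[2])/d[2]
def proj(f,p):
    c=f["rotation"].T@(np.array(p)-f["eye"]);q=f["intrinsics"]@c;return q[:2]/q[2]
E
python3 - <<'E'
from h import *
f,im=grab("top","b1.png",(230,130,390,240),5)
cv2.imwrite("pics/b2.png",cv2.resize(im[150:260,420:500],None,fx=5,fy=5,interpolation=cv2.INTER_CUBIC))
# dish
cv2.imwrite("pics/b3.png",cv2.resize(im[160:250,150:250],None,fx=5,fy=5,interpolation=cv2.INTER_CUBIC))
E
```

```text
(no output)
```

View pics/b1.png

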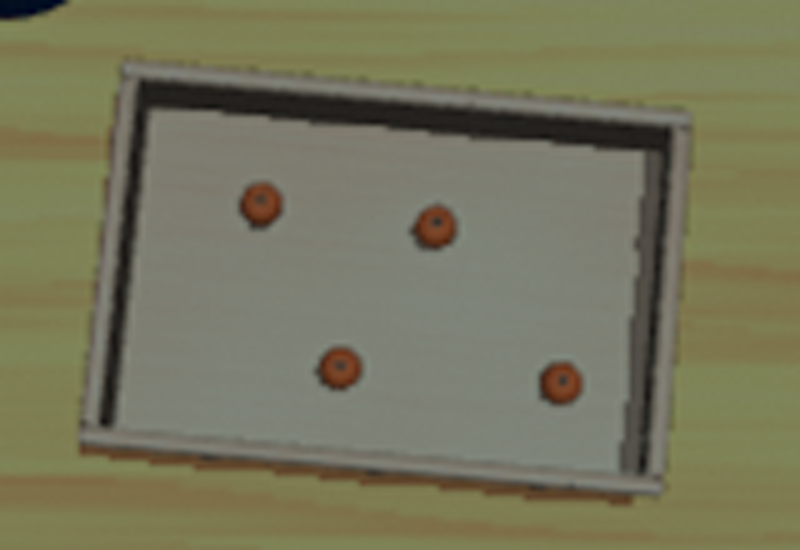

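View pics/b2.png

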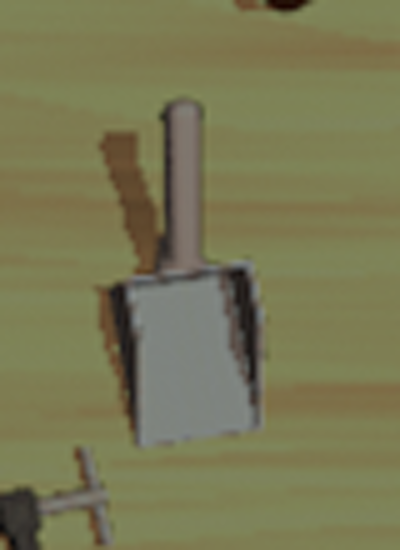

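View pics/b3.png

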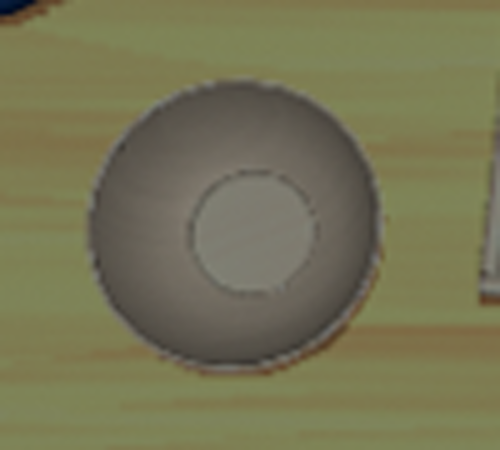

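```bash
python3 - <<'E'
from h import *
np.set_printoptions(precision=4,suppress=True)
f,im=grab("top")
T=[ray(f,230+a/5,130+b/5,.065) for a,b in [(122,63),(690,113),(661,493),(80,445)]]
T=np.array(T);print(T);print([np.linalg.norm(T[i]-T[(i+1)%4]) for i in range(4)],"centre",T.mean(0))
e=(T[0]+T[3]-T[1]-T[2])[:2];print("long axis yaw",np.degrees(np.arctan2(e[1],e[0])))
e=(T[0]+T[1]-T[2]-T[3])[:2];print("short axis yaw",np.degrees(np.arctan2(e[1],e[0])))
for a,b in [(262,203),(436,227),(341,368),(562,383)]: print("ball",ray(f,230+a/5,130+b/5,.016))
for a,b,z in [(183,101,.09),(137,447,.002),(262,427,.002),(110,288,.038),(250,263,.038),(190,440,.001),(182,275,.036)]: print("scoop",ray(f,420+a/5,150+b/5,z))
P=np.array([ray(f,150+a/5,160+b/5,.045) for a,b in [(88,227),(383,225),(235,78),(235,373)]]);print("dish",P,P.mean(0)); print(ray(f,150+254/5,160+233/5,.003))
E
```

```text
[[ 0.6534  0.1936  0.065 ]
 [ 0.6282 -0.1123  0.065 ]
 [ 0.423  -0.0948  0.065 ]
 [ 0.4466  0.2102  0.065 ]]
[np.float64(0.3068720949569348), np.float64(0.20595195295733226), np.float64(0.30596135675271374), np.float64(0.20743566282810671)] centre [0.5378 0.0492 0.065 ]
long axis yaw 85.43772521379832
short axis yaw -4.740852194516185
ball [0.5877 0.1206 0.016 ]
ball [0.5748 0.0239 0.016 ]
ball [0.4954 0.0757 0.016 ]
ball [ 0.4878 -0.0459  0.016 ]
scoop [ 0.576  -0.3422  0.09  ]
scoop [ 0.4001 -0.3367  0.002 ]
scoop [ 0.4115 -0.4066  0.002 ]
scoop [ 0.4837 -0.3147  0.038 ]
scoop [ 0.4979 -0.3916  0.038 ]
scoop [ 0.4042 -0.3666  0.001 ]
scoop [ 0.4914 -0.3549  0.036 ]
dish [[0.4841 0.4231 0.045 ]
 [0.4862 0.2661 0.045 ]
 [0.5659 0.3485 0.045 ]
 [0.4065 0.3415 0.045 ]] [0.4857 0.3448 0.045 ]
[0.4872 0.3452 0.003 ]
```

```bash
cat >> h.py <<'E'
from scipy.spatial.transform import Rotation as Ro
np.set_printoptions(precision=4,suppress=True)
def Rdown(yaw): # tool x at yaw deg, pointing down
    return Ro.from_euler('z',yaw,degrees=True).as_matrix()@np.diag([1,-1,-1.])
def go(p,R):
    o=get_obs();Rc=o["tool_rot"]
    d=Rc.T@(np.array(p)-o["eef_pos"])*100; r=Ro.from_matrix(Rc.T@R).as_rotvec(degrees=True)
    print("row %.2f %.2f %.2f  %.1f %.1f %.1f"%(*d,*r),"| dist rows %.1f turn rows %.1f"%(np.linalg.norm(d)/4.17,np.linalg.norm(r)/7.16),"t",o["clock"])
C=np.array([.538,.049]);YAW=-4.65
xd=np.array([np.cos(np.radians(YAW)),np.sin(np.radians(YAW))]);yd=np.array([-xd[1],xd[0]])
def tote(x,y,z): return np.array([*(C+x*xd+y*yd),z])
E
python3 - <<'E'
from h import *
go(tote(.1,0,.14),Rdown(YAW+90))
E
```

```text
row -58.99 -27.89 8.65  -0.0 0.0 75.7 | dist rows 15.8 turn rows 10.6 t 0.2
```

```bash
python3 -m creep '0 -59 -27.9 6 0 0 75.7;0 -59 -27.9 6 0 0 75.7;0 -59 -27.9 6 0 0 75.7;0 -59 -27.9 6 0 0 75.7;0 -59 -27.9 6 0 0 75.7'; python3 -c "
from h import *
go(tote(.1,0,.14),Rdown(YAW+90))"
```

```text
clock: 0.62
eef_pos: [0.3199, 0.3503, 0.2075]
tool_rot: [[-0.572, 0.82, 0.0], [0.82, 0.572, 0.0], [0.0, 0.0, -1.0]]
wrist_force: [1.0, 0.4, 0.1]
width: 1.004
row -43.56 8.34 6.75  0.0 -0.0 39.6 | dist rows 10.8 turn rows 5.5 t 0.6167
```

```bash
python3 -m creep '0 -43.5 8.3 6 0 0 39.6;0 -43.5 8.3 6 0 0 39.6;0 -43.5 8.3 6 0 0 39.6;0 -43.5 8.3 6 0 0 39.6;0 -43.5 8.3 6 0 0 39.6'; python3 -c "
from h import *
go(tote(.1,0,.14),Rdown(YAW+90))"
```

```text
clock: 1.03
eef_pos: [0.4688, 0.2067, 0.1794]
tool_rot: [[0.016, 1.0, -0.0], [1.0, -0.016, 0.0], [0.0, -0.0, -1.0]]
wrist_force: [0.6, 0.1, 1.6]
width: 0.998
row -16.30 17.16 3.94  -0.0 -0.0 3.7 | dist rows 5.8 turn rows 0.5 t 1.0333
```

```bash
python3 -m creep '0 -16.3 17.2 3.9 0 0 3.7;0 -16.3 17.2 3.9 0 0 3.7;0 -16.3 17.2 3.9 0 0 3.7;0 -16.3 17.2 3.9 0 0 3.7;0 -16.3 17.2 3.9 0 0 3.7'; python3 -m creep '0 0 0 0 0 0 0;0 0 0 0 0 0 0;0 0 0 0 0 0 0'; python3 -c "
from h import *
go(tote(.1,0,.14),Rdown(YAW+90));go(tote(.1,0,.041),Rdown(YAW+90))"
```

```text
clock: 1.45
eef_pos: [0.6165, 0.0638, 0.1452]
tool_rot: [[0.075, 0.997, -0.0], [0.997, -0.075, 0.0], [0.0, -0.0, -1.0]]
wrist_force: [0.3, 1.0, 0.2]
width: 0.999
clock: 1.7
eef_pos: [0.6149, 0.0656, 0.1452]
tool_rot: [[0.075, 0.997, -0.002], [0.997, -0.075, 0.0], [0.0, -0.002, -1.0]]
wrist_force: [-0.3, -0.4, 0.6]
width: 1.0
row -2.30 2.45 0.52  -0.1 -0.0 0.3 | dist rows 0.8 turn rows 0.0 t 1.7
row -2.30 2.47 10.42  -0.1 -0.0 0.3 | dist rows 2.6 turn rows 0.0 t 1.7
```

```bash
python3 -m creep '0 -2.3 2.45 2 0 0 0.3;0 -2.3 2.45 6 0 0 0.3;0 -2.3 2.45 9 0 0 0.3;0 -2.3 2.45 10.4 0 0 0.3;0 -2.3 2.45 10.4 0 0 0.3'; python3 -m creep '0 0 0 0 0 0 0'; python3 -c "
from h import *
go(tote(.1,0,.041),Rdown(YAW+90))
grab('scene','c1.png',(220,120,460,300),3)"
```

```text
clock: 2.12
eef_pos: [0.6349, 0.0424, 0.0383]
tool_rot: [[0.078, 0.997, -0.008], [0.997, -0.078, 0.001], [0.0, -0.008, -1.0]]
wrist_force: [-1.1, 0.5, 0.3]
width: 1.0
clock: 2.2
eef_pos: [0.6376, 0.0421, 0.0421]
tool_rot: [[0.078, 0.997, -0.001], [0.997, -0.078, 0.0], [0.0, -0.001, -1.0]]
wrist_force: [-0.1, -0.3, 0.3]
width: 1.003
row -0.12 0.02 0.11  -0.1 -0.0 0.2 | dist rows 0.0 turn rows 0.0 t 2.2
```

View pics/c1.png

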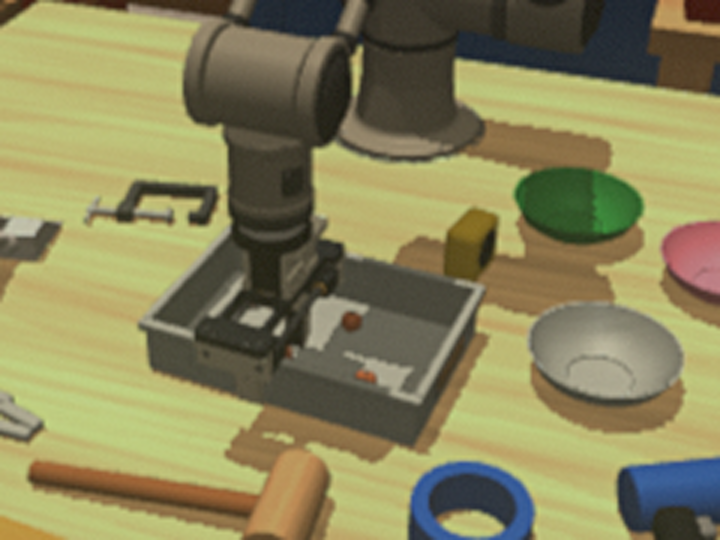

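The fingers straddle the far long bar (crop ~(240,340)), their tips above the ball tops. Close.

```bash
python3 -m creep '255 0 0 0 0 0 0;255 0 0 0 0 0 0;255 0 0 0 0 0 0;255 0 0 0 0 0 0;255 0 0 0 0 0 0'; python3 -m creep '255 0 0 0 0 0 0;255 0 0 0 0 0 0;255 0 0 0 0 0 0'; python3 -c "
from h import *
# arc about near bottom edge
o=get_obs();R=o['tool_rot'];p=o['eef_pos'];piv=tote(-.099,0,0);ax=np.array([*yd,0])
for a in (3,6,9,12,14):
    r=Ro.from_rotvec(-np.radians(a)*ax); q=piv+r.apply(p-piv); R2=r.as_matrix()@R
    print(a,R.T@(q-p)*100,Ro.from_matrix(R.T@R2).as_rotvec(degrees=True))
"
```

```text
clock: 2.67
eef_pos: [0.6384, 0.0408, 0.0424]
tool_rot: [[0.08, 0.997, 0.001], [0.997, -0.08, 0.0], [0.0, 0.001, -1.0]]
wrist_force: [0.1, -0.0, -0.9]
width: 0.689
clock: 2.92
eef_pos: [0.6382, 0.0408, 0.0418]
tool_rot: [[0.08, 0.997, -0.0], [0.997, -0.08, 0.0], [0.0, -0.0, -1.0]]
wrist_force: [0.4, 0.3, -0.3]
width: 0.47
3 [ 0.0004 -0.2462 -1.0384] [-3.     -0.0038 -0.0002]
6 [ 0.0008 -0.5464 -2.0624] [-6.     -0.0076 -0.0004]
9 [ 0.0013 -0.8998 -3.0694] [-9.     -0.0114 -0.0006]
12 [ 0.0019 -1.3055 -4.0565] [-12.      -0.0153  -0.0008]
14 [ 0.0024 -1.6043 -4.7021] [-14.      -0.0178  -0.0009]
```

```bash
python3 -m creep '255 0 0 0 0 0 0;255 0 0 0 0 0 0;255 0 0 0 0 0 0;255 0 0 0 0 0 0;255 0 0 0 0 0 0';python3 -m creep '255 0 0 0 0 0 0;255 0 0 0 0 0 0;255 0 0 0 0 0 0'
```

```text
clock: 3.33
eef_pos: [0.6389, 0.0408, 0.0419]
tool_rot: [[0.08, 0.997, 0.002], [0.997, -0.08, 0.0], [0.0, 0.002, -1.0]]
wrist_force: [2.3, 1.4, -2.5]
width: 0.106
clock: 3.58
eef_pos: [0.6388, 0.0408, 0.042]
tool_rot: [[0.08, 0.997, 0.001], [0.997, -0.08, 0.0], [0.0, 0.001, -1.0]]
wrist_force: [3.9, 0.2, -0.4]
width: 0.103
```

```bash
python3 -m creep '255 0 -0.25 -1.04 -3 0 0;255 0 -0.55 -2.06 -6 0 0;255 0 -0.9 -3.07 -9 0 0;255 0 -1.3 -4.06 -12 0 0;255 0 -1.3 -4.06 -12 0 0';python3 -m creep '255 0 0 0 0 0 0;255 0 0 0 0 0 0;255 0 0 0 0 0 0;255 0 0 0 0 0 0;255 0 0 0 0 0 0'; python3 -c "
from h import *
f,i=grab('scene','c2.png',(220,120,460,300),3)
o=get_obs();R=o['tool_rot'];p=o['eef_pos'];piv=tote(-.099,0,0);ax=np.array([*yd,0])
for a in (3,6,9,11,12,13):
    r=Ro.from_rotvec(np.radians(a)*ax); q=piv+r.apply(p-piv); R2=r.as_matrix()@R
    print(a,R.T@(q-p)*100,q[2],Ro.from_matrix(R.T@R2).as_rotvec(degrees=True))
"
```

```text
clock: 4.0
eef_pos: [0.6238, 0.0422, 0.0838]
tool_rot: [[0.079, 0.975, 0.209], [0.997, -0.078, -0.017], [0.0, 0.21, -0.978]]
wrist_force: [1.5, 0.1, -2.4]
width: 0.104
clock: 4.42
eef_pos: [0.6249, 0.042, 0.0814]
tool_rot: [[0.08, 0.976, 0.205], [0.997, -0.078, -0.016], [0.0, 0.206, -0.979]]
wrist_force: [0.0, 0.8, -3.0]
width: 0.103
3 [-0.0007  0.19    1.0468] 0.07169753705280264 [3.     0.0038 0.0013]
6 [-0.0013  0.3249  2.1022] 0.06164757541322979 [6.     0.0076 0.0025]
9 [-0.0019  0.4044  3.1631] 0.05142864205451974 [9.     0.0114 0.0038]
11 [-0.0022  0.4266  3.8721] 0.044535961683668995 [11.      0.014   0.0047]
12 [-0.0023  0.4283  4.2268] 0.0410687463626993 [12.      0.0153  0.0051]
13 [-0.0025  0.4239  4.5814] 0.037589021103745665 [13.      0.0165  0.0055]
```

View pics/c2.png

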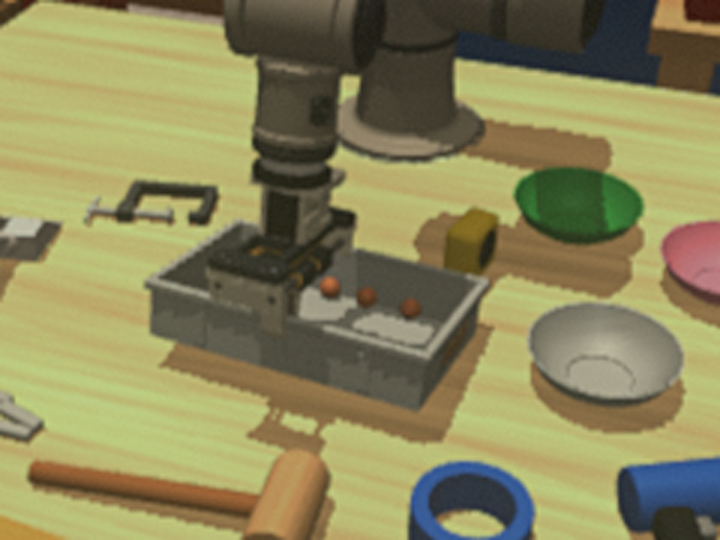

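Three balls show at the near wall (crop (330,287),(367,297),(411,308)), the fourth hidden behind the gripper. Hold a bit, then lower.

```bash
python3 -m creep '255 0 0 0 0 0 0;255 0 0 0 0 0 0;255 0 0 0 0 0 0;255 0 0 0 0 0 0;255 0 0 0 0 0 0'; python3 -c "
from h import *
f,i=grab('scene','c3.png',(220,120,460,300),3)";  python3 -m creep '255 0 0.19 1.05 3 0 0;255 0 0.32 2.1 6 0 0;255 0 0.4 3.16 9 0 0;255 0 0.43 3.87 11 0 0;255 0 0.43 4.2 12 0 0'; python3 -m creep '255 0 0 0 0 0 0;255 0 0 0 0 0 0;255 0 0 0 0 0 0;255 0 0 0 0 0 0'
```

```text
clock: 4.88
eef_pos: [0.6247, 0.0418, 0.0821]
tool_rot: [[0.08, 0.975, 0.206], [0.997, -0.078, -0.017], [-0.0, 0.207, -0.978]]
wrist_force: [-2.5, 1.1, -4.9]
width: 0.105
clock: 5.35
eef_pos: [0.6389, 0.0405, 0.0418]
tool_rot: [[0.08, 0.997, -0.001], [0.997, -0.08, 0.0], [-0.0, -0.001, -1.0]]
wrist_force: [-14.0, 1.0, 23.4]
width: 0.105
clock: 5.68
eef_pos: [0.6387, 0.0406, 0.0428]
tool_rot: [[0.08, 0.997, 0.002], [0.997, -0.08, -0.0], [-0.0, 0.002, -1.0]]
wrist_force: [1.1, -1.3, -3.3]
width: 0.105
```

View pics/c3.png

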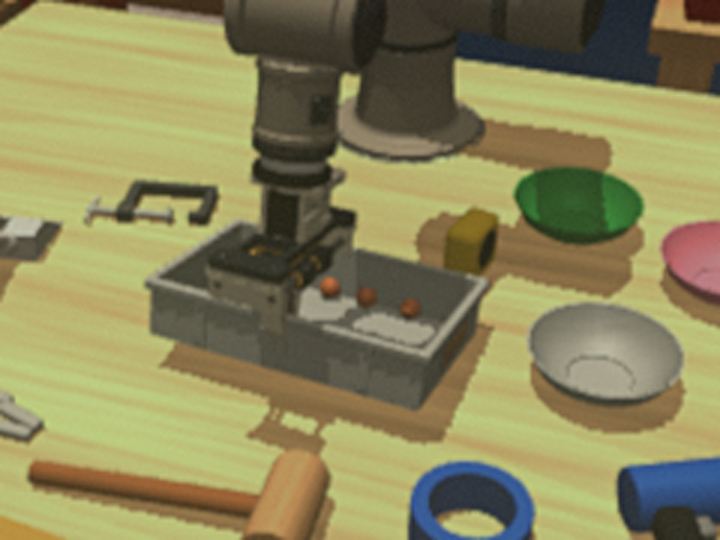

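Balls are settled at the wall (unchanged pixels). Release and look.

```bash
python3 -m creep '0 0 0 0 0 0 0;0 0 0 0 0 0 0;0 0 0 0 0 0 0;0 0 0 0 0 0 0;0 0 0 0 0 0 0'; python3 -m creep '0 0 0 -1 0 0 0;0 0 0 -4 0 0 0;0 0 0 -8 0 0 0;0 0 0 -11 0 0 0;0 0 0 -11 0 0 0'; python3 - <<'E'
from h import *
f,i=grab('top','c4.png',(230,130,390,240),5)
f,i=grab('scene','c5.png',(220,120,460,300),3)
E
```

```text
clock: 6.1
eef_pos: [0.6383, 0.0409, 0.0425]
tool_rot: [[0.08, 0.997, 0.001], [0.997, -0.08, 0.0], [0.0, 0.001, -1.0]]
wrist_force: [0.6, -0.4, -0.4]
width: 0.421
clock: 6.52
eef_pos: [0.6418, 0.0407, 0.1608]
tool_rot: [[0.08, 0.997, 0.014], [0.997, -0.08, -0.001], [0.0, 0.014, -1.0]]
wrist_force: [1.0, 0.3, 0.7]
width: 0.781
```

View pics/c4.png

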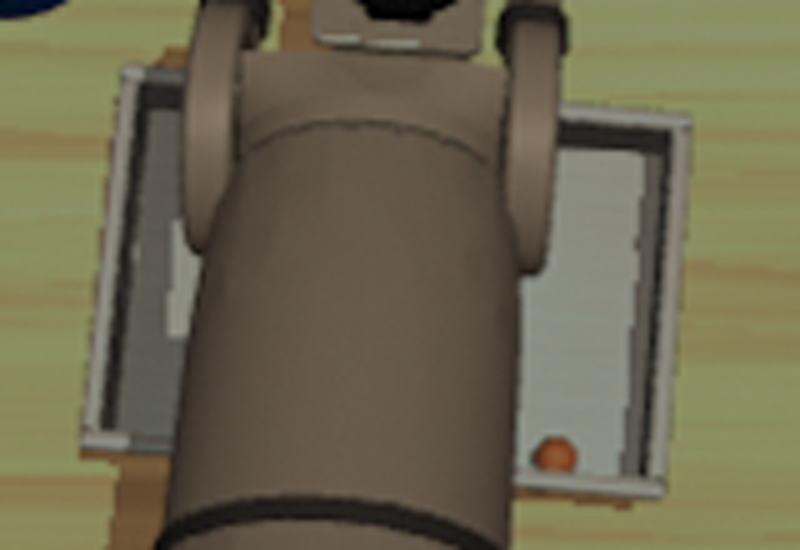

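View pics/c5.png

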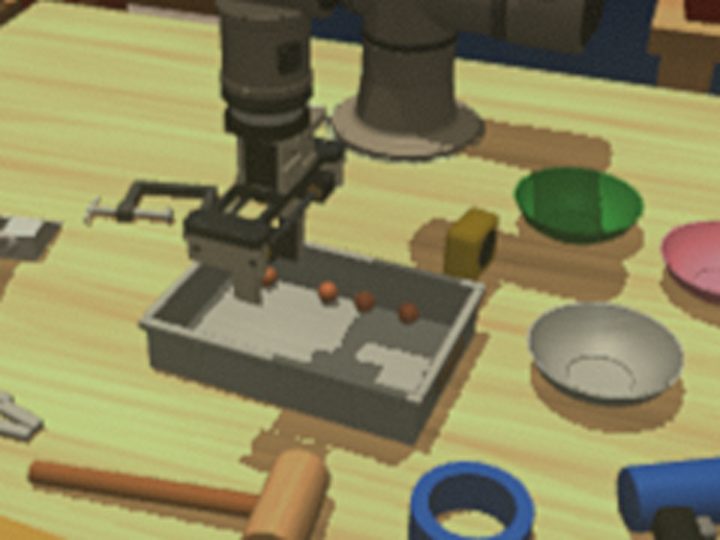

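Four balls lie in a row along the near wall (crop (268,276),(328,291),(365,301),(409,313)); tote stands where it was. Now to the −y short bar.

```bash
python3 -c "
from h import *
go(tote(0,-.15,.14),Rdown(YAW+180))"
```

```text
row -14.99 -10.16 1.42  0.2 0.2 -89.9 | dist rows 4.4 turn rows 12.6 t 6.6167
```

```bash
python3 -m creep '0 -15 -10.2 0.5 0 0 -90;0 -15 -10.2 0.5 0 0 -90;0 -15 -10.2 0.5 0 0 -90;0 -15 -10.2 0.5 0 0 -90;0 -15 -10.2 0.5 0 0 -90'; python3 -c "
from h import *
go(tote(0,-.15,.14),Rdown(YAW+180))"
```

```text
clock: 7.03
eef_pos: [0.5208, -0.1028, 0.1458]
tool_rot: [[-0.511, 0.86, -0.004], [0.86, 0.511, 0.0], [0.003, -0.004, -1.0]]
wrist_force: [0.7, 0.0, -0.7]
width: 0.999
row -0.06 0.55 0.58  -0.1 -0.2 -54.6 | dist rows 0.2 turn rows 7.6 t 7.0333
```

```bash
python3 -m creep '0 0 0.5 0.6 0 0 -54.6;0 0 0.5 0.6 0 0 -54.6;0 0 0.5 0.6 0 0 -54.6;0 0 0.5 0.6 0 0 -54.6;0 0 0.5 0.6 0 0 -54.6'; python3 -c "
from h import *
go(tote(0,-.15,.042),Rdown(YAW+180))"
```

```text
clock: 7.45
eef_pos: [0.5278, -0.0978, 0.14]
tool_rot: [[-0.918, 0.397, -0.003], [0.397, 0.918, 0.001], [0.003, -0.0, -1.0]]
wrist_force: [-0.0, -0.3, -0.5]
width: 0.999
row 0.05 -0.32 9.80  0.0 -0.2 -18.7 | dist rows 2.4 turn rows 2.6 t 7.45
```

```bash
python3 -m creep '0 0 -0.3 1 0 0 -18.7;0 0 -0.3 2 0 0 -18.7;0 0 -0.3 5 0 0 -18.7;0 0 -0.3 8 0 0 -18.7;0 0 -0.3 9.8 0 0 -18.7'; python3 -m creep '0 0 0 0 0 0 0;0 0 0 0 0 0 0'; python3 -c "
from h import *
go(tote(0,-.15,.042),Rdown(YAW+180))"
```

```text
clock: 7.87
eef_pos: [0.5252, -0.1, 0.0397]
tool_rot: [[-0.996, 0.087, -0.005], [0.087, 0.996, 0.002], [0.005, 0.001, -1.0]]
wrist_force: [0.1, 0.8, 0.9]
width: 0.999
clock: 8.03
eef_pos: [0.5264, -0.1004, 0.042]
tool_rot: [[-0.996, 0.087, -0.004], [0.087, 0.996, 0.001], [0.004, 0.001, -1.0]]
wrist_force: [0.3, 0.3, 1.0]
width: 0.998
row 0.06 -0.02 0.00  0.1 -0.2 -0.4 | dist rows 0.0 turn rows 0.1 t 8.0333
```

```bash
for i in 1 2 3; do python3 -m creep '255 0 0 0 0 0 0;255 0 0 0 0 0 0;255 0 0 0 0 0 0;255 0 0 0 0 0 0;255 0 0 0 0 0 0' | grep -E "clock|width|force"; done;  python3 -c "
from h import *
o=get_obs();R=o['tool_rot'];p=o['eef_pos'];piv=tote(0,.149,0);ax=np.array([*xd,0])
for a in (2,4,6,8,10,12):
    r=Ro.from_rotvec(-np.radians(a)*ax); q=piv+r.apply(p-piv); R2=r.as_matrix()@R
    print(a,R.T@(q-p)*100,q[2],Ro.from_matrix(R.T@R2).as_rotvec(degrees=True))
"
```

```text
clock: 8.45
wrist_force: [0.1, 0.1, -0.3]
width: 0.69
clock: 8.87
wrist_force: [-0.3, -0.6, 0.5]
width: 0.323
clock: 9.28
wrist_force: [0.0, 4.4, 0.3]
width: 0.107
2 [ 0.0014  0.1698 -1.0392] 0.05358994320925261 [ 2.     -0.0125  0.0006]
4 [ 0.003   0.3758 -2.0719] 0.06391853675051606 [ 3.9999 -0.0251  0.0013]
6 [ 0.0049  0.6177 -3.0968] 0.07416925540064483 [ 5.9999 -0.0376  0.0019]
8 [ 0.0069  0.8952 -4.1126] 0.08432961023796585 [ 7.9998 -0.0502  0.0025]
10 [ 0.0092  1.208  -5.1181] 0.09438722243519258 [ 9.9998 -0.0627  0.0032]
12 [ 0.0117  1.5556 -6.1121] 0.10432983834111904 [11.9998 -0.0753  0.0038]
```

```bash
python3 -m creep '255 0 0.17 -1.04 2 0 0;255 0 0.38 -2.07 4 0 0;255 0 0.62 -3.1 6 0 0;255 0 0.9 -4.11 8 0 0;255 0 1.21 -5.12 10 0 0'; python3 -m creep '255 0 0.17 -1.04 2 0 0;255 0 0.17 -1.04 2 0 0;255 0 0.17 -1.04 2 0 0;255 0 0.17 -1.04 2 0 0;255 0 0.17 -1.04 2 0 0';python3 -m creep '255 0 0 0 0 0 0;255 0 0 0 0 0 0;255 0 0 0 0 0 0;255 0 0 0 0 0 0;255 0 0 0 0 0 0'; python3 -c "
from h import *
f,i=grab('scene','d1.png',(220,120,460,300),3)
o=get_obs();R=o['tool_rot'];p=o['eef_pos'];piv=tote(0,.149,0);ax=np.array([*xd,0])
for a in (2,4,6,8,10,12):
    r=Ro.from_rotvec(np.radians(a)*ax); q=piv+r.apply(p-piv); R2=r.as_matrix()@R
    print(a,R.T@(q-p)*100,q[2],Ro.from_matrix(R.T@R2).as_rotvec(degrees=True))
"
```

```text
clock: 9.7
eef_pos: [0.5282, -0.0889, 0.0945]
tool_rot: [[-0.996, 0.086, -0.016], [0.088, 0.981, -0.175], [0.001, -0.176, -0.984]]
wrist_force: [-0.3, 1.3, -3.9]
width: 0.105
clock: 10.12
eef_pos: [0.5285, -0.0854, 0.1035]
tool_rot: [[-0.996, 0.086, -0.019], [0.088, 0.975, -0.206], [0.001, -0.206, -0.978]]
wrist_force: [-0.1, 1.4, -3.9]
width: 0.103
clock: 10.53
eef_pos: [0.5287, -0.0852, 0.1042]
tool_rot: [[-0.996, 0.086, -0.019], [0.088, 0.974, -0.207], [0.001, -0.208, -0.978]]
wrist_force: [0.0, 2.2, -5.0]
width: 0.103
2 [-0.0026 -0.1322  1.046 ] 0.09427964765265359 [-2.      0.0124 -0.0035]
4 [-0.0051 -0.2279  2.0959] 0.08420750976550996 [-3.9999  0.0248 -0.007 ]
6 [-0.0073 -0.2868  3.1486] 0.07403277799888952 [-5.9999  0.0372 -0.0105]
8 [-0.0092 -0.309   4.2026] 0.06376784869615273 [-7.9998  0.0497 -0.0139]
10 [-0.011  -0.2944  5.2568] 0.05342522809246375 [-9.9998  0.0621 -0.0174]
12 [-0.0125 -0.243   6.3099] 0.043017517077869584 [-11.9998   0.0745  -0.0209]
```

View pics/d1.png

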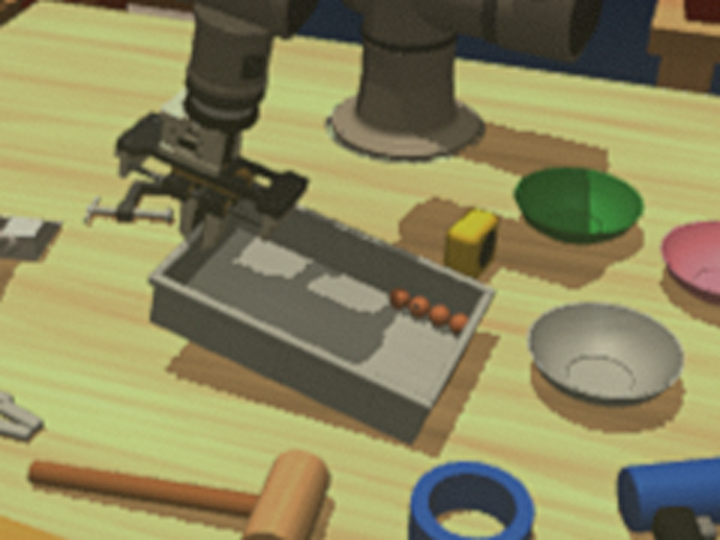

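Balls sit in a touching row in the near/+y corner (crop (400,298) to (459,323)). Lower, slowly at the end.

```bash
python3 -m creep '255 0 -0.13 1.05 -2 0 0;255 0 -0.23 2.1 -4 0 0;255 0 -0.29 3.15 -6 0 0;255 0 -0.31 4.2 -8 0 0;255 0 -0.29 5.26 -10 0 0'; python3 -m creep '255 0 0 0.5 -1 0 0;255 0 0.05 1.05 -2 0 0;255 0 0.05 1.05 -2 0 0;255 0 0.05 1.05 -2 0 0'; python3 -m creep '0 0 0 0 0 0 0;0 0 0 0 0 0 0;0 0 0 0 0 0 0;0 0 0 0 0 0 0;0 0 0 0 0 0 0'; python3 -m creep '0 0 0 -2 0 0 0;0 0 0 -6 0 0 0;0 0 0 -10 0 0 0;0 0 0 -12 0 0 0'; python3 -c "
from h import *
f,i=grab('top','d2.png',(230,130,390,240),5)"
```

```text
clock: 11.0
eef_pos: [0.5278, -0.0992, 0.0533]
tool_rot: [[-0.996, 0.087, -0.003], [0.087, 0.996, -0.033], [-0.0, -0.034, -0.999]]
wrist_force: [-0.4, 3.7, -3.4]
width: 0.106
clock: 11.33
eef_pos: [0.5281, -0.0997, 0.0434]
tool_rot: [[-0.996, 0.087, 0.001], [0.087, 0.996, -0.001], [-0.001, -0.001, -1.0]]
wrist_force: [0.1, -3.4, -2.0]
width: 0.102
clock: 11.75
eef_pos: [0.5279, -0.0985, 0.0432]
tool_rot: [[-0.996, 0.087, 0.0], [0.087, 0.996, 0.0], [-0.0, 0.0, -1.0]]
wrist_force: [-0.1, -0.8, -0.5]
width: 0.42
clock: 12.08
eef_pos: [0.5293, -0.0991, 0.1675]
tool_rot: [[-0.996, 0.087, 0.006], [0.087, 0.996, -0.002], [-0.006, -0.001, -1.0]]
wrist_force: [0.8, -0.9, 0.3]
width: 0.705
```

View pics/d2.png

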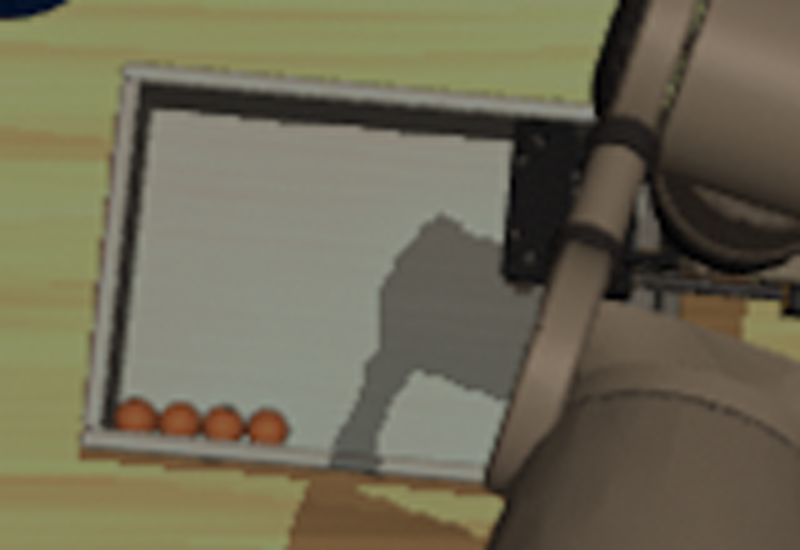

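Row of four balls in the corner (crop (136,414) to (269,427)); tote rims at the same pixels as before. The scoop is the only scoop in view (full-image (456,205)), already confirmed in the enlarged crop. Go to its handle.

```bash
python3 -c "
from h import *
go([.536,-.3495,.14],Rdown(189.5))"
```

```text
row -2.66 -24.84 3.11  -0.2 0.6 -14.5 | dist rows 6.0 turn rows 2.0 t 12.1333
```

```bash
python3 -m creep '0 -2.7 -24.8 0 0 0.5 -14.5;0 -2.7 -24.8 1 0 0.5 -14.5;0 -2.7 -24.8 2 0 0.5 -14.5;0 -2.7 -24.8 3 0 0.5 -14.5;0 -2.7 -24.8 3 0 0.5 -14.5'; python3 -m creep '0 0 0 0 0 0 0;0 0 0 0 0 0 0';python3 -c "
from h import *
go([.536,-.3495,.034],Rdown(189.5))"
```

```text
clock: 12.55
eef_pos: [0.532, -0.3029, 0.1414]
tool_rot: [[-0.986, -0.165, -0.008], [-0.165, 0.986, -0.001], [0.008, 0.001, -1.0]]
wrist_force: [1.0, -0.5, -0.6]
width: 0.997
clock: 12.72
eef_pos: [0.5311, -0.3029, 0.1402]
tool_rot: [[-0.987, -0.161, -0.01], [-0.161, 0.987, 0.001], [0.01, 0.003, -1.0]]
wrist_force: [-0.0, 0.6, 0.4]
width: 0.998
row 0.17 -4.70 10.61  0.2 -0.6 -0.2 | dist rows 2.8 turn rows 0.1 t 12.7167
```

```bash
python3 -m creep '0 0.2 -4.1 1 0 -0.5 0;0 0.2 -4.7 4 0 -0.5 0;0 0.2 -4.7 8 0 -0.5 0;0 0.2 -4.7 10.6 0 -0.5 0;0 0.2 -4.7 10.6 0 -0.5 0'; python3 -m creep '0 0 0 0 0 0 0';python3 -c "
from h import *
go([.536,-.3495,.034],Rdown(189.5))
f,i=grab('top','e1.png',(400,130,540,260),5)
f,i=grab('scene','e2.png',(150,120,310,260),5)
"
```

```text
clock: 13.13
eef_pos: [0.5339, -0.3439, 0.0296]
tool_rot: [[-0.986, -0.166, -0.009], [-0.166, 0.986, 0.009], [0.007, 0.01, -1.0]]
wrist_force: [-0.8, 1.0, -1.0]
width: 1.002
clock: 13.22
eef_pos: [0.5367, -0.3461, 0.035]
tool_rot: [[-0.986, -0.166, -0.002], [-0.166, 0.986, 0.003], [0.002, 0.004, -1.0]]
wrist_force: [1.2, 0.0, 0.5]
width: 0.999
row 0.12 -0.32 0.10  0.2 -0.1 0.1 | dist rows 0.1 turn rows 0.0 t 13.2167
```

View pics/e1.png

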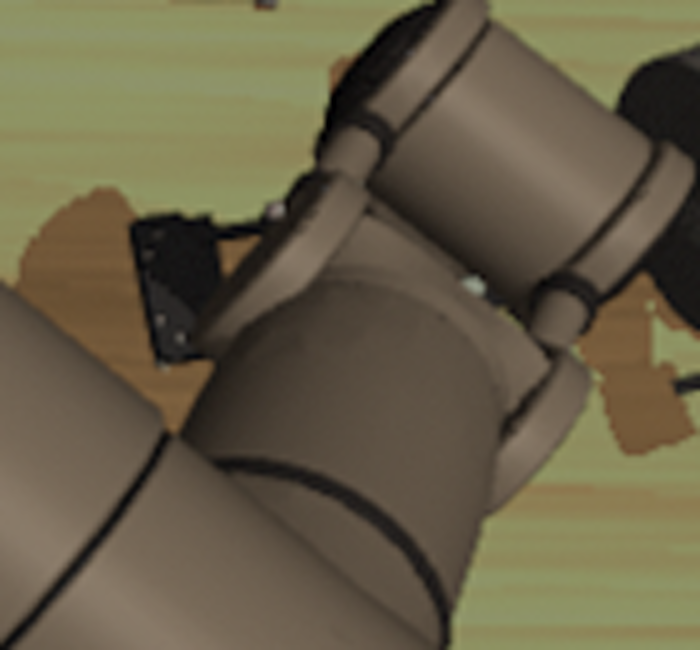

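View pics/e2.png

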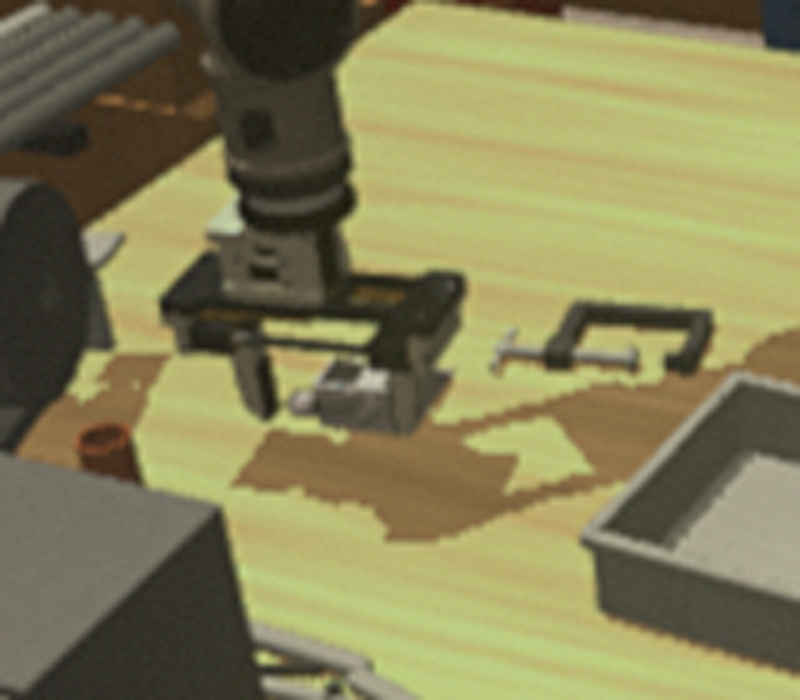

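The handle end (e2 (300,402)) lies between the open fingers. Close.

```bash
python3 -m creep '255 0.1 -0.3 0.1 0 0 0;255 0.1 -0.3 0.1 0 0 0;255 0.1 -0.3 0.1 0 0 0;255 0.1 -0.3 0.1 0 0 0;255 0.1 -0.3 0.1 0 0 0';python3 -m creep '255 0 0 0 0 0 0;255 0 0 0 0 0 0;255 0 0 0 0 0 0;255 0 0 0 0 0 0;255 0 0 0 0 0 0' ;python3 -m creep '255 0 0 0 0 0 0;255 0 0 0 0 0 0;255 0 0 0 0 0 0;255 0 0 0 0 0 0'
```

```text
clock: 13.73
eef_pos: [0.5365, -0.3512, 0.0352]
tool_rot: [[-0.986, -0.165, 0.001], [-0.165, 0.986, 0.001], [-0.001, 0.001, -1.0]]
wrist_force: [-0.2, 1.7, 0.1]
width: 0.684
clock: 14.15
eef_pos: [0.5364, -0.351, 0.0346]
tool_rot: [[-0.986, -0.165, -0.0], [-0.165, 0.986, 0.001], [-0.0, 0.001, -1.0]]
wrist_force: [0.4, -0.5, -0.6]
width: 0.321
clock: 14.48
eef_pos: [0.5364, -0.351, 0.0346]
tool_rot: [[-0.986, -0.165, -0.0], [-0.165, 0.986, 0.001], [-0.0, 0.001, -1.0]]
wrist_force: [-0.3, -0.2, -0.7]
width: 0.193
```

```bash
cat >> h.py <<'E'
OT=np.array([.088,0,.0346])
def sg(o,yaw,pitch=0,roll=0,pr=True): # scoop origin world, mouth yaw, pitch>0 = mouth up
    R=Ro.from_euler('ZYX',[yaw,-pitch,roll],degrees=True).as_matrix()@np.diag([1,-1,-1.])
    p=np.array(o)-R@OT
    go(p,R)
def snow():
    o=get_obs();R=o['tool_rot']; s=o['eef_pos']+R@OT; S=R@np.diag([1,-1,-1.])
    print("scoop origin",s,"yaw %.1f pitch %.1f"%(np.degrees(np.arctan2(S[1,0],S[0,0])),np.degrees(np.arcsin(S[2,0]))))
    return s,S
E
python3 -m creep '255 0 0 -1 0 0 0;255 0 0 -3 0 0 0;255 0 0 -6 0 0 0;255 0 0 -9 0 0 0;255 0 0 -12 0 0 0'; python3 -c "
from h import *
snow()
sg(tote(-.054,-.012,.11),YAW+90)
grab('scene','f1.png',(150,100,310,240),5)"
```

```text
clock: 14.9
eef_pos: [0.5362, -0.351, 0.1563]
tool_rot: [[-0.986, -0.165, -0.0], [-0.165, 0.986, 0.001], [0.0, 0.001, -1.0]]
wrist_force: [1.6, -0.5, -1.1]
width: 0.197
scoop origin [ 0.4494 -0.3654  0.1217] yaw -170.5 pitch 0.0
row 0.91 31.04 1.22  0.1 -0.1 104.1 | dist rows 7.5 turn rows 14.5 t 14.9
```

View pics/f1.png

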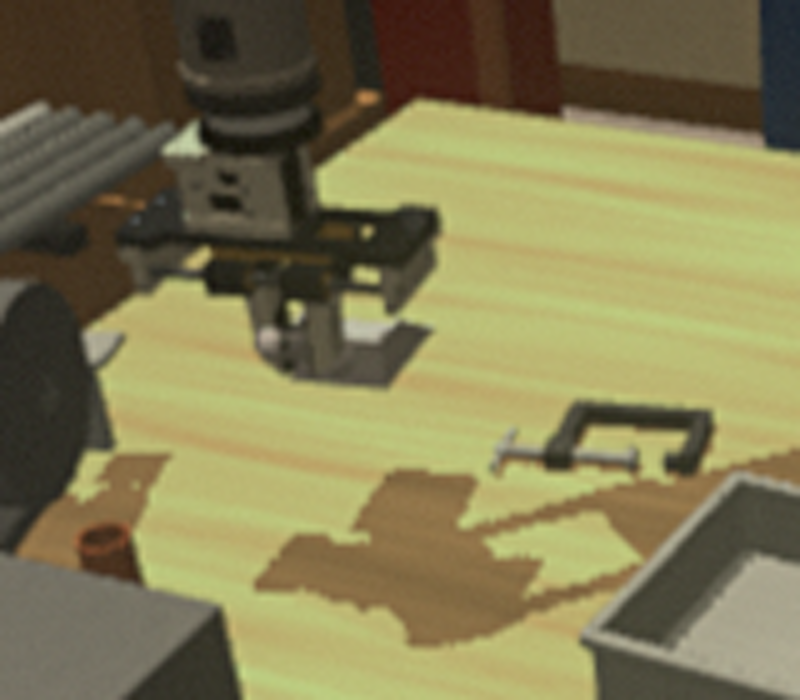

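```bash
python3 -m creep '255 0.9 31 0 0 0 104;255 0.9 31 0 0 0 104;255 0.9 31 0 0 0 104;255 0.9 31 0 0 0 104;255 0.9 31 0 0 0 104'; python3 -c "
from h import *
sg(tote(-.054,-.012,.11),YAW+90)"
```

```text
clock: 15.37
eef_pos: [0.4955, -0.146, 0.1553]
tool_rot: [[-0.895, 0.447, 0.001], [0.447, 0.895, 0.001], [0.0, 0.001, -1.0]]
wrist_force: [0.6, 0.1, -1.2]
width: 0.195
row 6.19 8.05 1.08  0.1 -0.0 68.1 | dist rows 2.4 turn rows 9.5 t 15.3667
```

```bash
python3 -m creep '255 6.2 8 0.5 0 0 68;255 6.2 8 0.5 0 0 68;255 6.2 8 0.5 0 0 68;255 6.2 8 0.5 0 0 68;255 6.2 8 0.5 0 0 68'; python3 -c "
from h import *
sg(tote(-.054,-.012,.11),YAW+90)"
```

```text
clock: 15.78
eef_pos: [0.4756, -0.047, 0.1506]
tool_rot: [[-0.481, 0.877, 0.0], [0.877, 0.481, 0.001], [0.001, 0.001, -1.0]]
wrist_force: [0.6, 0.3, -2.0]
width: 0.193
row 0.04 0.08 0.60  0.0 -0.0 33.4 | dist rows 0.1 turn rows 4.7 t 15.7833
```

```bash
python3 -m creep '255 0 0 0.6 0 0 33.4;255 0 0 0.6 0 0 33.4;255 0 0 0.6 0 0 33.4;255 0 0 0.6 0 0 33.4;255 0 0 0.6 0 0 33.4';  python3 -m creep '255 0 0 0 0 0 0;255 0 0 0 0 0 0'; python3 -c "
from h import *
sg(tote(-.054,-.012,.11),YAW+90);sg(tote(-.054,-.012,.006),YAW+90)
grab('scene','f2.png',(220,120,460,300),3)
grab('top','f3.png',(230,130,390,240),5)"
```

```text
clock: 16.2
eef_pos: [0.476, -0.0486, 0.1444]
tool_rot: [[0.084, 0.996, 0.0], [0.996, -0.084, 0.001], [0.001, 0.0, -1.0]]
wrist_force: [-1.0, 0.4, -0.7]
width: 0.194
clock: 16.37
eef_pos: [0.4759, -0.0487, 0.1443]
tool_rot: [[0.075, 0.997, 0.0], [0.997, -0.075, 0.001], [0.001, 0.0, -1.0]]
wrist_force: [0.5, 0.3, -2.2]
width: 0.192
row 0.24 -0.01 -0.03  0.0 -0.1 0.4 | dist rows 0.1 turn rows 0.0 t 16.3667
row 0.23 -0.01 10.37  0.0 -0.1 0.4 | dist rows 2.5 turn rows 0.0 t 16.3667
```

View pics/f2.png

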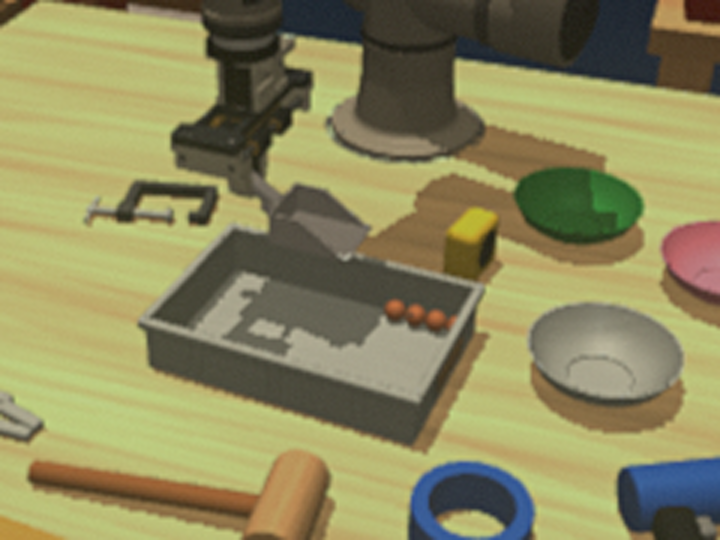

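View pics/f3.png

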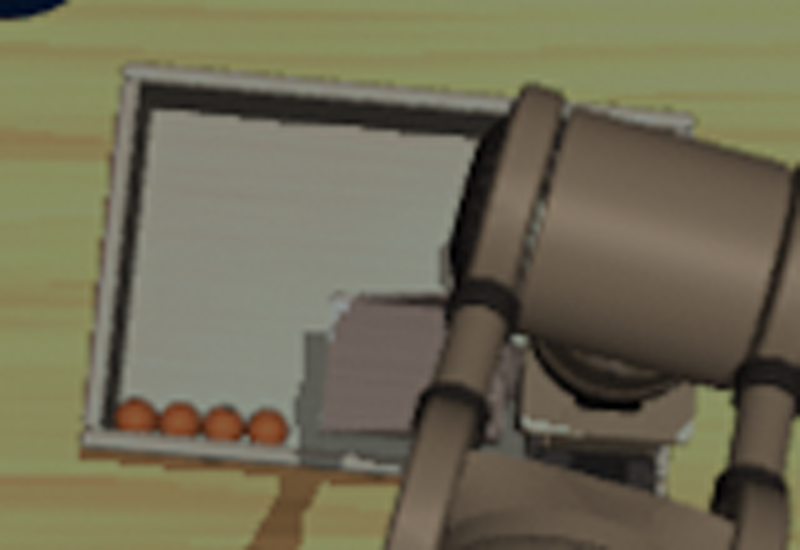

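```bash
python3 - <<'E'
from h import *
f=vision.grab_frame('top')
for a,b,z in [(341,293,.113),(320,433,.113),(136,414,.016),(180,419,.016),(224,424,.016),(269,427,.016)]:
    p=ray(f,230+a/5,130+b/5,z)[:2]; print(a,b,p,"tote",(p-C)@xd,(p-C)@yd)
s,S=snow(); print((s[:2]-C)@xd,(s[:2]-C)@yd, "lip",(s[:2]-C)@yd+.045)
P=np.array([ray(f,230+a/5,130+b/5,.065) for a,b in [(125,66),(83,445)]]);print([( (p[:2]-C)@xd,(p[:2]-C)@yd) for p in P])
E
```

```text
341 293 [0.5199 0.0726] tote -0.019929651773557308 0.022031307411207693
320 433 [0.4481 0.0823] tote -0.09234648642856721 0.02593708053741946
136 414 [0.4693 0.1875] tote -0.07973351650742316 0.13247723894865204
180 419 [0.4667 0.1634] tote -0.08038489814441706 0.10824958724911532
224 424 [0.464  0.1393] tote -0.08103626425418074 0.08402251307326981
269 427 [0.4625 0.1147] tote -0.08054343795970818 0.059358636754206606
scoop origin [0.4826 0.0391 0.1096] yaw 85.7 pitch 0.1
-0.05439995482128755 -0.014327526882781142 lip 0.03067247311721886
[(np.float64(0.10175379525111827), np.float64(0.15165261733131874)), (np.float64(-0.10403524870031564), np.float64(0.15174082672386446))]
```

```bash
sed -i 's/OT=np.array(\[.088/OT=np.array([.083/' h.py; python3 -m creep '255 0 0 3 0 0 0.4;255 0 0.1 6 0 0 0.4;255 0 0.1 8.5 0 0 0.4;255 0 0.1 9.5 0 0 0.4;255 0 0.1 9.7 0 0 0.4'; python3 -m creep '255 0 0 0.2 0 0 0;255 0 0 0.4 0 0 0;255 0 0 0.4 0 0 0';  python3 -c "
from h import *
s,S=snow(); print((s[:2]-C)@xd,(s[:2]-C)@yd)
sg(tote(-.053,.02,.0045),YAW+90)
grab('scene','g1.png',(220,120,460,300),3)
grab('top','g2.png',(230,130,390,240),5)"
```

```text
clock: 16.93
eef_pos: [0.4754, -0.0482, 0.0448]
tool_rot: [[0.083, 0.997, -0.005], [0.997, -0.083, 0.002], [0.002, -0.005, -1.0]]
wrist_force: [0.2, 0.0, -1.3]
width: 0.194
clock: 17.18
eef_pos: [0.4776, -0.0487, 0.0436]
tool_rot: [[0.084, 0.996, 0.001], [0.996, -0.084, 0.001], [0.001, 0.001, -1.0]]
wrist_force: [-0.6, -0.2, -1.8]
width: 0.194
scoop origin [0.4846 0.034  0.0091] yaw 85.2 pitch 0.1
-0.051989508482595 -0.01928878487456083
row 3.93 -0.08 0.46  0.1 -0.1 -0.2 | dist rows 0.9 turn rows 0.0 t 17.1833
```

View pics/g1.png

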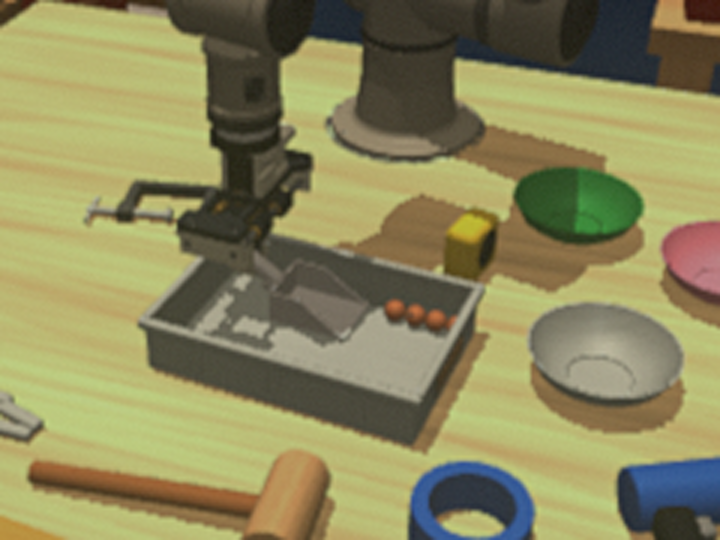

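View pics/g2.png

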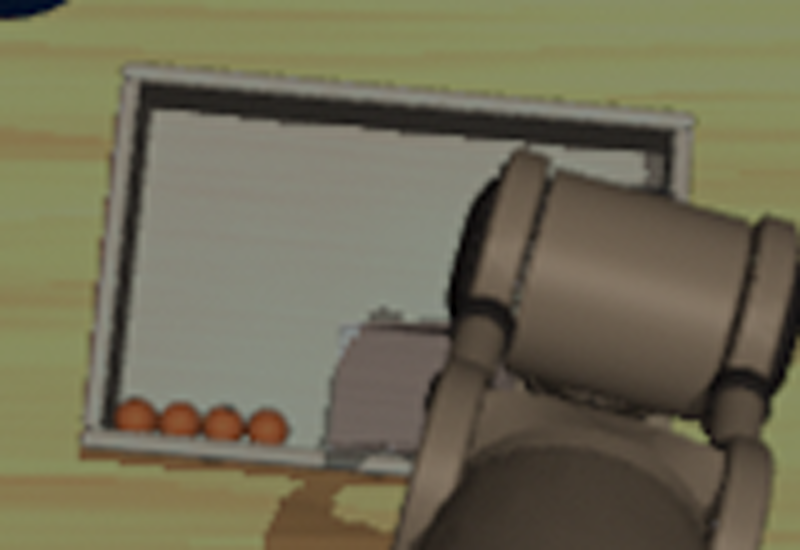

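The scoop sits inside the tote, lip at top-crop x≈335, wall side clear, balls undisturbed. Lower to the floor.

```bash
python3 -m creep '255 0 -0.1 0.2 0 0 0;255 0 -0.1 0.4 0 0 0;255 0 -0.1 0.5 0 0 0;255 0 -0.1 0.5 0 0 0'; python3 -c "
from h import *
s,S=snow(); print((s[:2]-C)@xd,(s[:2]-C)@yd)
for i in range(1): print(get_obs()['wrist_force'],get_obs()['wrist_torque'])"
```

```text
clock: 17.62
eef_pos: [0.476, -0.0486, 0.0385]
tool_rot: [[0.085, 0.996, 0.0], [0.996, -0.085, 0.001], [0.001, 0.0, -1.0]]
wrist_force: [-2.7, -0.8, 3.5]
width: 0.192
scoop origin [0.4831 0.0341 0.0039] yaw 85.1 pitch 0.1
-0.053543612035308816 -0.01931765013970407
[-2.7144 -0.8168  3.5274] [-0.0755  0.3726  0.091 ]
```

```bash
python3 -m creep '255 1 0 0 0 0 0;255 2 0 0 0 0 0;255 3 0 0 0 0 0;255 4 0 0 0 0 0;255 5 0 0 0 0 0';  python3 -c "
from h import *
s,S=snow(); print((s[:2]-C)@xd,(s[:2]-C)@yd)
grab('scene','g3.png',(300,180,420,260),5)
grab('top','g4.png',(230,180,330,240),6)"
```

```text
clock: 18.03
eef_pos: [0.4808, 0.0021, 0.0385]
tool_rot: [[0.084, 0.996, 0.001], [0.996, -0.084, 0.0], [0.0, 0.001, -1.0]]
wrist_force: [-0.3, -5.1, 5.6]
width: 0.19
scoop origin [0.4879 0.0848 0.004 ] yaw 85.2 pitch 0.0
-0.05286913238966757 0.031593947890454104
```

View pics/g3.png

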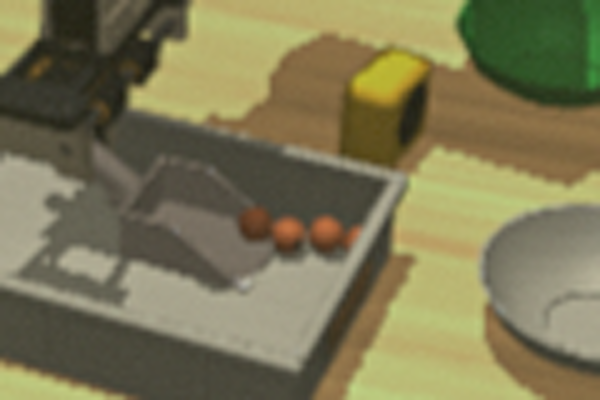

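View pics/g4.png

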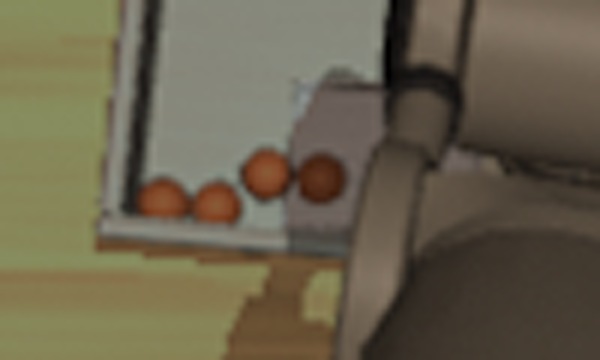

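The first ball has climbed into the scoop (g4 (320,178)), the second has moved inward at the lip (268,173). Continue.

```bash
python3 -m creep '255 0.8 0 0 0 0 0;255 1.6 0 0 0 0 0;255 2.4 0 0 0 0 0;255 3.2 0 0 0 0 0;255 4 0 0 0 0 0';  python3 -c "
from h import *
s,S=snow(); print((s[:2]-C)@xd,(s[:2]-C)@yd)
grab('scene','g5.png',(300,180,420,260),5)
grab('top','g6.png',(230,180,330,240),6)"
```

```text
clock: 18.55
eef_pos: [0.4841, 0.0411, 0.0385]
tool_rot: [[0.084, 0.996, 0.001], [0.996, -0.084, 0.0], [0.0, 0.001, -1.0]]
wrist_force: [0.2, -7.7, 7.2]
width: 0.195
scoop origin [0.4911 0.1238 0.0039] yaw 85.2 pitch 0.0
-0.05282564127118454 0.07074955246239421
```

View pics/g5.png

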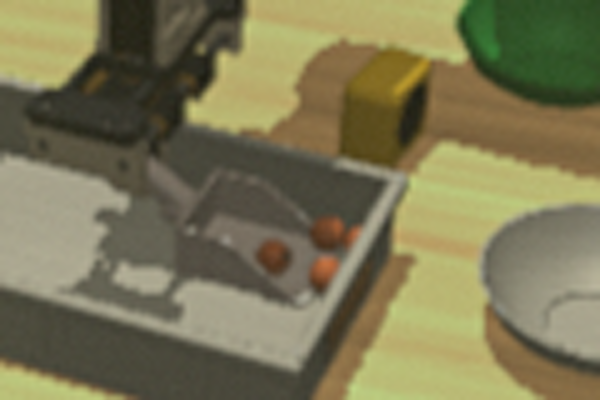

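View pics/g6.png

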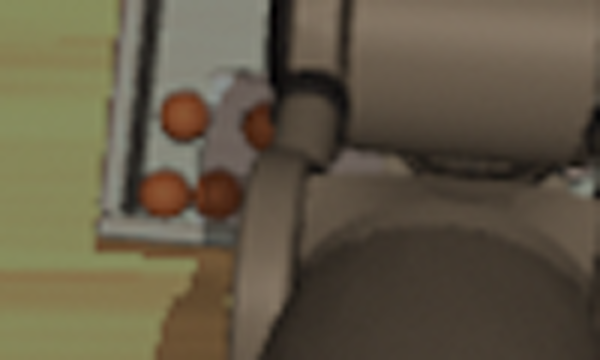

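Two balls in the scoop, two at the end wall (g6 (185,115), (165,193)), both within the lip width. Push on slowly, a touch away from the long wall.

```bash
python3 -m creep '255 0.4 0.15 0 0 0 0;255 0.9 0.2 0 0 0 0;255 1.4 0.2 0 0 0 0;255 1.9 0.2 0 0 0 0;255 2.3 0.2 0 0 0 0';  python3 -c "
from h import *
s,S=snow(); print((s[:2]-C)@xd,(s[:2]-C)@yd)
grab('scene','g7.png',(300,180,420,260),5)
grab('top','g8.png',(230,180,330,240),6)"
```

```text
clock: 19.07
eef_pos: [0.488, 0.0633, 0.0385]
tool_rot: [[0.084, 0.996, 0.001], [0.996, -0.084, -0.0], [0.0, 0.001, -1.0]]
wrist_force: [-1.4, -7.1, 7.2]
width: 0.192
scoop origin [0.495  0.146  0.0039] yaw 85.2 pitch 0.0
-0.050680498040286695 0.09315141385610126
```

View pics/g7.png

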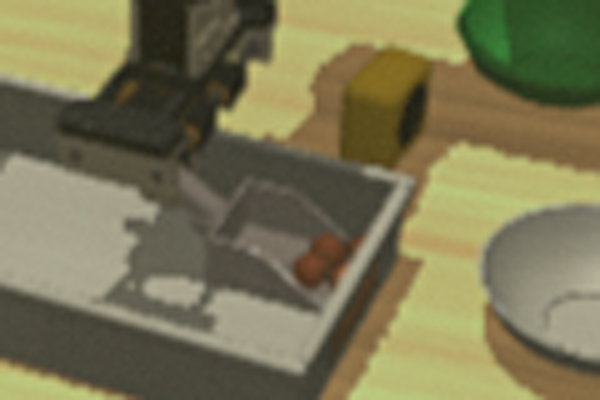

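View pics/g8.png

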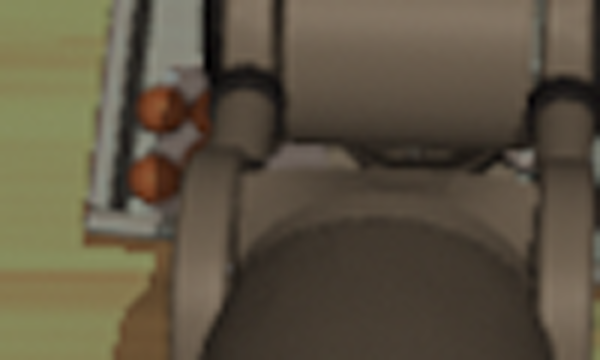

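```bash
python3 -m creep '255 0.3 0 -0.05 0 0 0;255 0.6 0 -0.05 0 0 0;255 0.9 0 -0.05 0 0 0;255 1.2 0 -0.05 0 0 0;255 1.2 0 -0.05 0 0 0';  python3 -c "
from h import *
s,S=snow(); print((s[:2]-C)@xd,(s[:2]-C)@yd)
grab('scene','g9.png',(300,180,420,260),6)
grab('top','g10.png',(210,130,330,240),6)"
```

```text
clock: 19.58
eef_pos: [0.4885, 0.076, 0.0386]
tool_rot: [[0.085, 0.996, -0.0], [0.996, -0.085, 0.001], [0.001, -0.0, -1.0]]
wrist_force: [0.1, -4.6, 3.5]
width: 0.198
scoop origin [0.4955 0.1587 0.004 ] yaw 85.1 pitch 0.0
-0.05129970882600984 0.1059396311182469
```

View pics/g9.png

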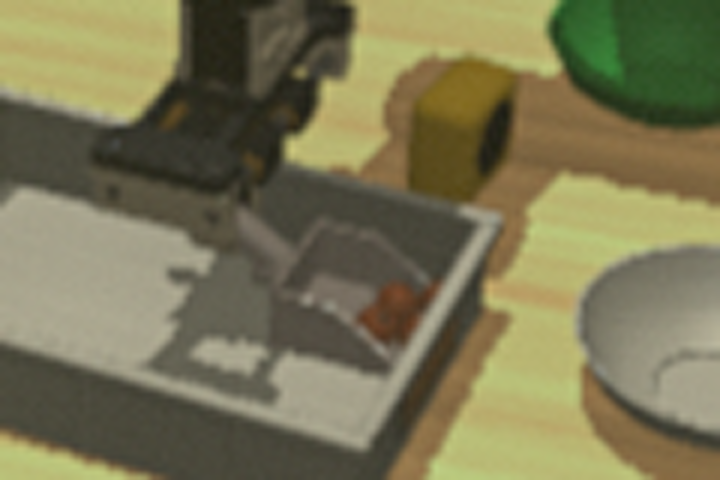

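View pics/g10.png

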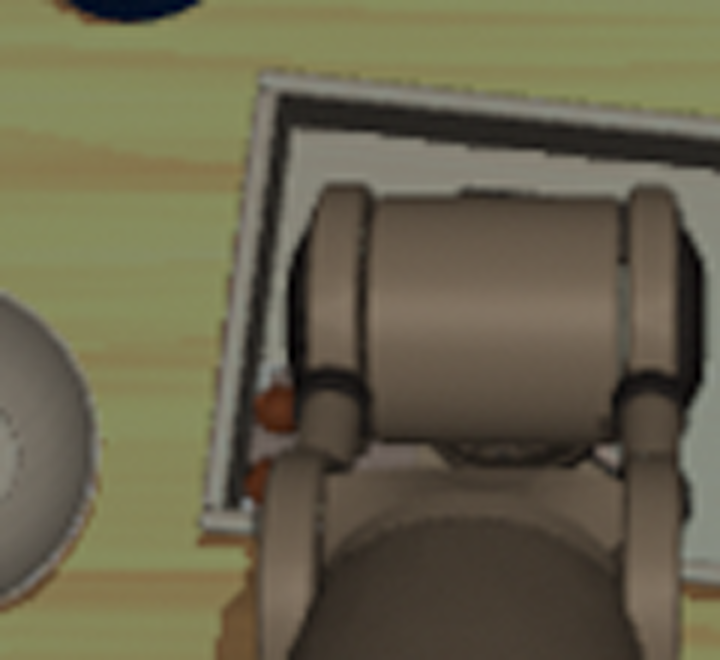

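```bash
python3 - <<'E'
from h import *
o=get_obs();R0=o['tool_rot'];p0=o['eef_pos'];s,S=snow()
be=s+S@np.array([-.045,0,0])
for a in (5,10,15,20,25):
    S2=S@Ro.from_euler('y',-a,degrees=True).as_matrix()
    o2=be+np.array([0,0,.003])-S2@np.array([-.045,0,0])
    R2=S2@np.diag([1,-1,-1.]);p2=o2-R2@OT
    print(a,R0.T@(p2-p0)*100,Ro.from_matrix(R0.T@R2).as_rotvec(degrees=True),o2[2])
E
```

```text
scoop origin [0.4955 0.1588 0.004 ] yaw 85.1 pitch 0.1
5 [-0.2868 -0.0001  0.0444] [ 0.  5. -0.] 0.010954451615475685
10 [-0.5428 -0.0001  0.4124] [ 0. 10. -0.] 0.01484605591722982
15 [-0.7657 -0.0001  0.8014] [ 0. 15. -0.] 0.018677825882984035
20 [-0.9539 -0.0001  1.2083] [ 0. 20. -0.] 0.02242059942961297
25 [-1.1059 -0.0001  1.6301] [ 0. 25. -0.] 0.026045891790478323
```

```bash
python3 -m creep '255 -0.29 0 0.04 0 5 0;255 -0.54 0 0.41 0 10 0;255 -0.77 0 0.8 0 15 0;255 -0.95 0 1.2 0 20 0;255 -0.95 0 1.2 0 20 0'; python3 -m creep '255 0 0 0 0 0 0;255 0 0 0 0 0 0;255 0 0 0 0 0 0';  python3 -c "
from h import *
s,S=snow(); print((s[:2]-C)@xd,(s[:2]-C)@yd)
grab('scene','h1.png',(300,180,420,260),6)
grab('top','h2.png',(210,130,330,240),6)"
```

```text
clock: 20.1
eef_pos: [0.4869, 0.065, 0.0249]
tool_rot: [[0.083, 0.996, 0.028], [0.934, -0.088, 0.346], [0.347, -0.003, -0.938]]
wrist_force: [-0.3, -1.5, -3.3]
width: 0.196
clock: 20.35
eef_pos: [0.4876, 0.0674, 0.0267]
tool_rot: [[0.078, 0.997, 0.028], [0.936, -0.083, 0.341], [0.342, -0.0, -0.94]]
wrist_force: [0.4, 0.6, -1.9]
width: 0.191
scoop origin [0.495  0.1569 0.0226] yaw 85.2 pitch 20.0
-0.05155889848825865 0.10403671418189041
```

View pics/h1.png

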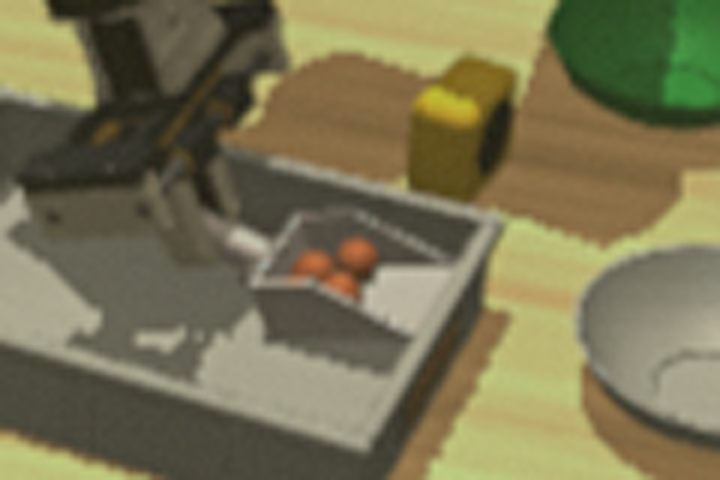

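View pics/h2.png

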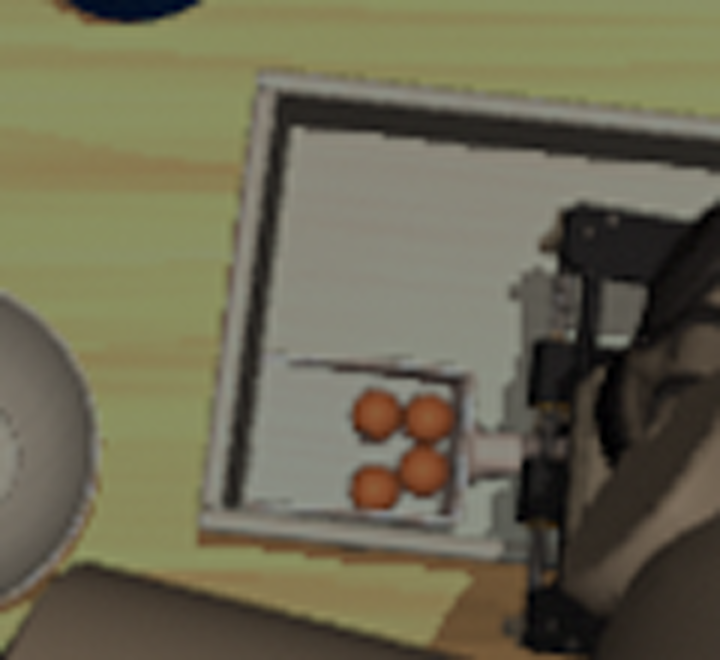

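All four balls sit at the back of the scoop (h2 (376,415),(430,418),(424,470),(376,488)), lip free of the wall. Lift.

```bash
python3 -m creep '255 0.2 0 -1.1 0 0 0;255 0.7 0 -3 0 0 0;255 1.7 0 -6 0 0 0;255 2.8 0 -9 0 0 0;255 4 0 -12.2 0 0 0'; python3 -m creep '255 0 0 0 0 0 0;255 0 0 0 0 0 0;255 0 0 0 0 0 0';  python3 -c "
from h import *
s,S=snow()
grab('scene','i1.png',(220,100,460,280),3)
f,im=grab('top','i2.png',(150,110,310,240),5)
"
```

```text
clock: 20.87
eef_pos: [0.4866, 0.0628, 0.1561]
tool_rot: [[0.079, 0.996, 0.027], [0.936, -0.084, 0.341], [0.342, -0.002, -0.94]]
wrist_force: [1.3, -0.5, -2.6]
width: 0.194
clock: 21.12
eef_pos: [0.4867, 0.0627, 0.1544]
tool_rot: [[0.079, 0.997, 0.028], [0.936, -0.084, 0.341], [0.343, -0.001, -0.939]]
wrist_force: [0.2, 0.1, -3.1]
width: 0.188
scoop origin [0.4942 0.1522 0.1504] yaw 85.2 pitch 20.0
```

View pics/i1.png

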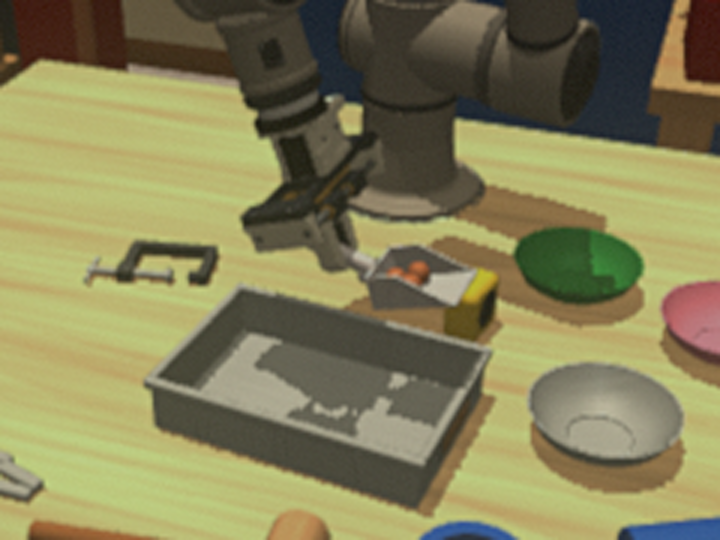

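View pics/i2.png

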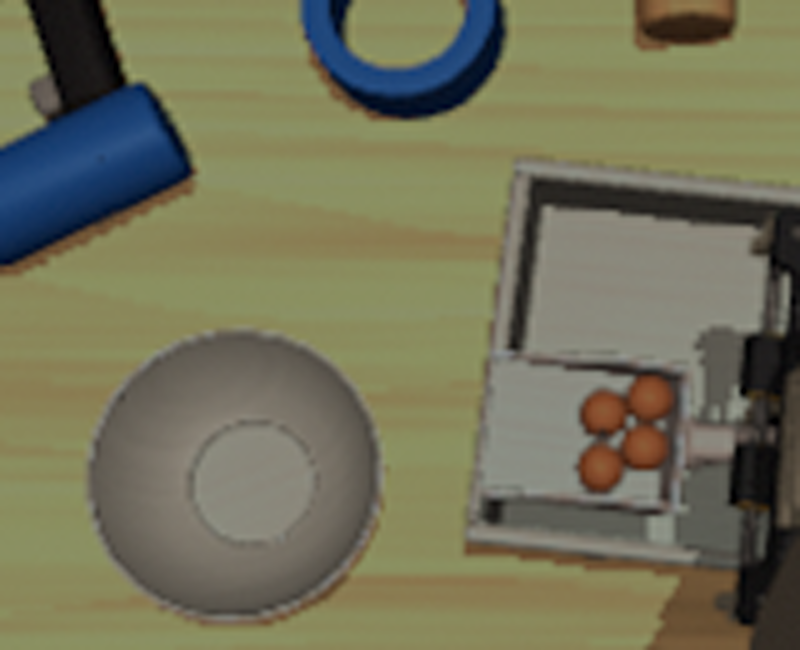

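```bash
python3 - <<'E'
from h import *
sg([.481,.268,.125],85.2,20)
sg([.481,.268,.125],85.2,5)
E
```

```text
row 9.90 -2.24 6.23  -0.2 -0.1 -0.1 | dist rows 2.9 turn rows 0.0 t 21.2167
row 11.08 -2.25 4.20  -0.2 -15.1 -0.1 | dist rows 2.9 turn rows 2.1 t 21.2167
```

```bash
python3 -m creep '255 1.5 -0.4 0.9 0 0 0;255 4 -0.9 2.5 0 0 0;255 7 -1.6 4.4 0 0 0;255 9 -2.1 5.7 0 0 0;255 9.9 -2.2 6.2 0 0 0'; python3 -m creep '255 0 0 0 0 0 0;255 0 0 0 0 0 0'; python3 - <<'E'
from h import *
d=np.array([.084,.996,0]);lip=np.array([.485,.315,.062])
def at(pi,lz):
    l=lip.copy();l[2]=lz
    S=Ro.from_euler('ZYX',[85.2,-pi,0],degrees=True).as_matrix()
    return l-S@np.array([.045,0,0])
snow()
for pi,lz in [(14,.12),(8,.09),(3,.065),(0,.06)]:
    print(pi); sg(at(pi,lz),85.2,pi)
E
```

```text
clock: 21.63
eef_pos: [0.4724, 0.1804, 0.1284]
tool_rot: [[0.079, 0.997, 0.023], [0.936, -0.082, 0.342], [0.343, -0.006, -0.939]]
wrist_force: [-1.0, -0.6, -2.2]
width: 0.197
clock: 21.8
eef_pos: [0.4749, 0.1778, 0.1299]
tool_rot: [[0.079, 0.997, 0.027], [0.936, -0.083, 0.341], [0.343, -0.001, -0.94]]
wrist_force: [-0.5, -0.3, -3.1]
width: 0.194
scoop origin [0.4823 0.2673 0.1258] yaw 85.2 pitch 20.0
14
row 0.22 -0.14 0.86  -0.1 -6.0 -0.0 | dist rows 0.2 turn rows 0.8 t 21.8
8
row -0.24 -0.13 2.41  -0.1 -12.0 -0.0 | dist rows 0.6 turn rows 1.7 t 21.8
3
row -0.52 -0.13 3.75  -0.1 -17.0 0.0 | dist rows 0.9 turn rows 2.4 t 21.8
0
row -0.31 -0.13 3.65  -0.1 -20.0 0.0 | dist rows 0.9 turn rows 2.8 t 21.8
```

```bash
python3 -m creep '255 0.1 0 0.86 0 -5 0;255 0.1 0 1.6 0 -9 0;255 -0.2 -0.1 2.4 0 -12 0;255 -0.4 -0.1 3.2 0 -15 0;255 -0.5 -0.1 3.75 0 -17 0'; python3 -m creep '255 0 0 0 0 0 0;255 0 0 0 0 0 0'; python3 - <<'E'
from h import *
lip=np.array([.485,.315,.062])
def at(pi,lz):
    l=lip.copy();l[2]=lz
    S=Ro.from_euler('ZYX',[85.2,-pi,0],degrees=True).as_matrix()
    return l-S@np.array([.045,0,0])
s,S=snow(); print("lip",s+S@np.array([.045,0,0]))
for pi,lz in [(-4,.06),(-8,.056),(-12,.054),(-16,.052),(-22,.052),(-30,.052)]:
    print(pi); sg(at(pi,lz),85.2,pi)
grab('scene','j1.png',(300,100,480,280),4)
f,im=grab('top','j2.png',(150,130,310,250),5)
E
```

```text
clock: 22.22
eef_pos: [0.4753, 0.185, 0.0932]
tool_rot: [[0.086, 0.996, 0.004], [0.995, -0.086, 0.05], [0.051, -0.0, -0.999]]
wrist_force: [0.2, 0.5, -2.7]
width: 0.195
clock: 22.38
eef_pos: [0.475, 0.1855, 0.0935]
tool_rot: [[0.085, 0.996, 0.004], [0.995, -0.085, 0.054], [0.054, -0.001, -0.999]]
wrist_force: [-0.9, -1.2, -2.6]
width: 0.193
scoop origin [0.4822 0.2699 0.0634] yaw 85.1 pitch 3.1
lip [0.486  0.3147 0.0659]
-4
row 0.51 -0.09 -0.97  -0.1 -7.1 -0.1 | dist rows 0.3 turn rows 1.0 t 22.3833
-8
row 0.87 -0.09 -1.41  -0.1 -11.1 -0.1 | dist rows 0.4 turn rows 1.6 t 22.3833
-12
row 1.30 -0.09 -2.03  -0.1 -15.1 -0.1 | dist rows 0.6 turn rows 2.1 t 22.3833
-16
row 1.78 -0.10 -2.61  -0.1 -19.1 -0.1 | dist rows 0.8 turn rows 2.7 t 22.3833
-22
row 2.62 -0.10 -3.72  -0.1 -25.1 -0.1 | dist rows 1.1 turn rows 3.5 t 22.3833
-30
row 3.91 -0.10 -5.04  -0.1 -33.1 -0.1 | dist rows 1.5 turn rows 4.6 t 22.3833
```

View pics/j1.png

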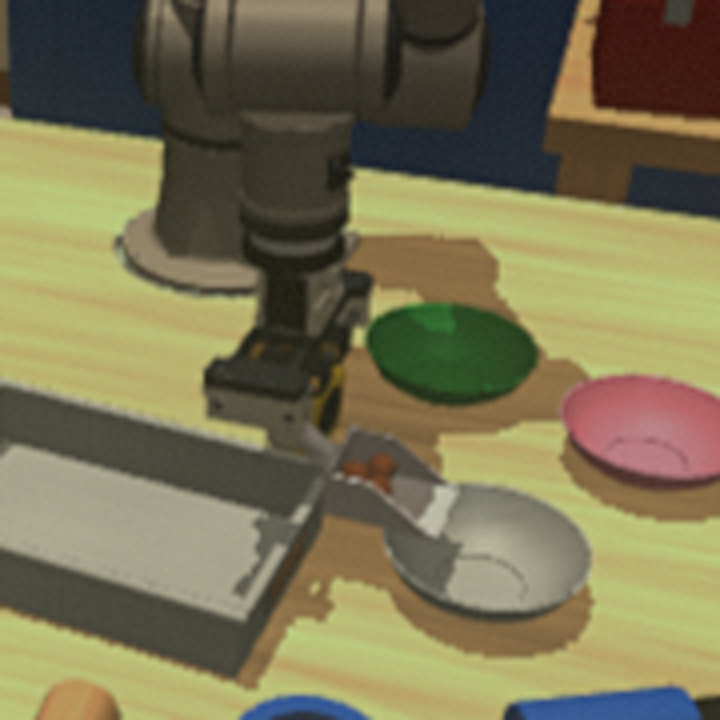

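View pics/j2.png

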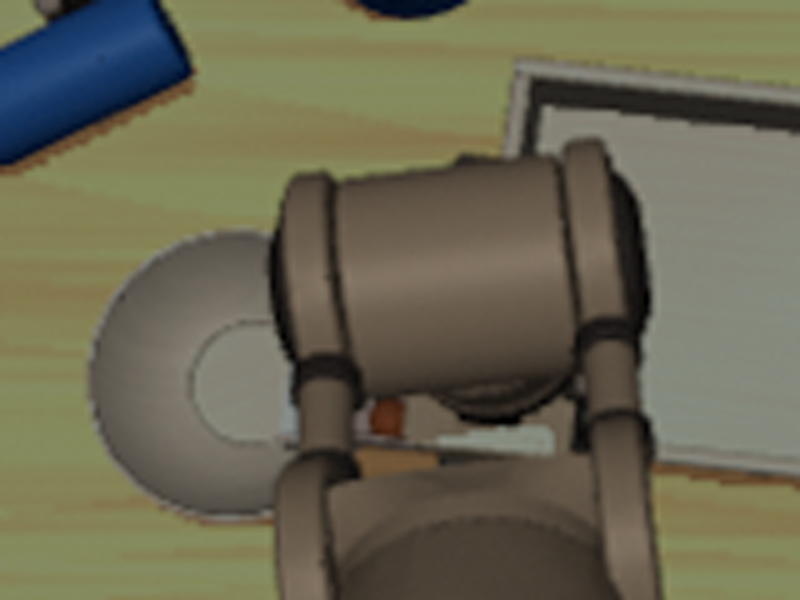

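The lip is over the dish, ~28 mm short of its centre and laterally aligned (j2 lip corner (285,440)), balls still at the back (j1 (370,470)). Tip gradually.

```bash
python3 -m creep '255 0.25 0 -0.5 0 -3.5 0;255 0.5 -0.1 -0.97 0 -7 0;255 0.7 -0.1 -1.2 0 -9 0;255 0.87 -0.1 -1.41 0 -11 0;255 0.87 -0.1 -1.41 0 -11 0'; python3 -m creep '255 0.2 0 -0.3 0 -2 0;255 0.2 0 -0.3 0 -2 0;255 0.2 0 -0.3 0 -2 0;255 0.2 0 -0.3 0 -2 0;255 0.2 0 -0.3 0 -2 0'; python3 - <<'E'
from h import *
s,S=snow(); print("lip",s+S@np.array([.045,0,0]))
grab('scene','j3.png',(300,140,480,260),4)
E
```

```text
clock: 22.9
eef_pos: [0.4752, 0.1945, 0.109]
tool_rot: [[0.084, 0.996, -0.011], [0.987, -0.085, -0.137], [-0.138, 0.001, -0.99]]
wrist_force: [0.4, -0.1, -3.4]
width: 0.19
clock: 23.32
eef_pos: [0.4748, 0.1959, 0.1111]
tool_rot: [[0.084, 0.996, -0.015], [0.982, -0.086, -0.171], [-0.171, -0.0, -0.985]]
wrist_force: [-0.0, 0.2, -1.9]
width: 0.193
scoop origin [0.4813 0.2715 0.0628] yaw 85.1 pitch -9.9
lip [0.4851 0.3156 0.055 ]
```

View pics/j3.png

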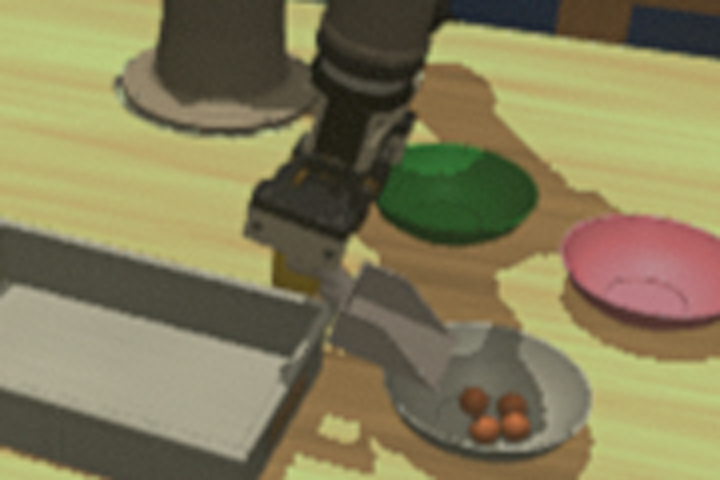

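All four balls are in the dish (j3 (474,401),(512,405),(485,428),(514,425)). Retreat upward, then carry the scoop back to its start spot.

```bash
python3 -m creep '255 -0.4 0 -2 0 2 0;255 -1.5 0 -5 0 5 0;255 -4 0 -8 0 9 0;255 -6 0 -9 0 10 0;255 -8 0 -9 0 10 0'; python3 - <<'E'
from h import *
snow(); sg([.455,-.362,.14],189.5,0)
E
```

```text
clock: 23.78
eef_pos: [0.4708, 0.1322, 0.217]
tool_rot: [[0.086, 0.996, 0.007], [0.996, -0.086, 0.004], [0.004, 0.007, -1.0]]
wrist_force: [-0.1, -0.8, -2.4]
width: 0.192
scoop origin [0.4781 0.215  0.1827] yaw 85.1 pitch 0.2
row -47.33 10.66 4.12  0.5 0.2 -104.4 | dist rows 11.7 turn rows 14.6 t 23.7833
```

```bash
python3 -m creep '255 -47 10.6 0 0 0 -104;255 -47 10.6 0 0 0 -104;255 -47 10.6 0 0 0 -104;255 -47 10.6 0 0 0 -104;255 -47 10.6 0 0 0 -104'; python3 -c "
from h import *
snow(); sg([.455,-.362,.14],189.5,0)"
```

```text
clock: 24.2
eef_pos: [0.4949, -0.0491, 0.2135]
tool_rot: [[-0.451, 0.892, 0.001], [0.892, 0.451, 0.001], [0.001, 0.001, -1.0]]
wrist_force: [0.8, 0.4, -1.9]
width: 0.195
scoop origin [0.4575 0.025  0.179 ] yaw 116.8 pitch 0.0
row -28.60 -9.76 3.85  0.1 0.0 -72.7 | dist rows 7.3 turn rows 10.2 t 24.2
```

```bash
python3 -m creep '255 -28.6 -9.8 1 0 0 -72.7;255 -28.6 -9.8 1 0 0 -72.7;255 -28.6 -9.8 1 0 0 -72.7;255 -28.6 -9.8 1 0 0 -72.7;255 -28.6 -9.8 1 0 0 -72.7'; python3 -c "
from h import *
snow(); sg([.455,-.362,.14],189.5,0)"
```

```text
clock: 24.62
eef_pos: [0.5212, -0.2458, 0.2066]
tool_rot: [[-0.874, 0.486, 0.001], [0.486, 0.874, 0.001], [-0.0, 0.002, -1.0]]
wrist_force: [0.6, 0.1, -1.4]
width: 0.196
scoop origin [ 0.4487 -0.2055  0.172 ] yaw 151.0 pitch -0.0
row -6.34 -8.20 3.18  0.1 0.0 -38.5 | dist rows 2.6 turn rows 5.4 t 24.6167
```

```bash
python3 -m creep '255 -6.3 -8.2 1 0 0 -38.5;255 -6.3 -8.2 1 0 0 -38.5;255 -6.3 -8.2 2 0 0 -38.5;255 -6.3 -8.2 3 0 0 -38.5;255 -6.3 -8.2 3 0 0 -38.5'; python3 -m creep '255 0 0 0 0 0 -3;255 0 0 0 0 0 -3;255 0 0 0 0 0 -3'; python3 -c "
from h import *
snow(); sg([.455,-.362,.14],189.5,0);sg([.455,-.362,.0],189.5,0)
grab('scene','k1.png',(150,100,310,240),5)
grab('top','k2.png',(400,130,540,260),5)"
```

```text
clock: 25.03
eef_pos: [0.5346, -0.3474, 0.1731]
tool_rot: [[-0.993, -0.115, -0.003], [-0.115, 0.993, 0.004], [0.003, 0.005, -1.0]]
wrist_force: [0.0, 0.7, -2.1]
width: 0.194
clock: 25.28
eef_pos: [0.5359, -0.3462, 0.1763]
tool_rot: [[-0.987, -0.162, 0.0], [-0.162, 0.987, 0.001], [-0.0, 0.001, -1.0]]
wrist_force: [0.2, -0.5, -1.9]
width: 0.193
scoop origin [ 0.454  -0.3596  0.1417] yaw -170.7 pitch -0.0
row -0.06 -0.22 0.17  0.1 0.0 -0.2 | dist rows 0.1 turn rows 0.0 t 25.2833
row -0.05 -0.24 14.17  0.1 0.0 -0.2 | dist rows 3.4 turn rows 0.0 t 25.2833
```

View pics/k1.png

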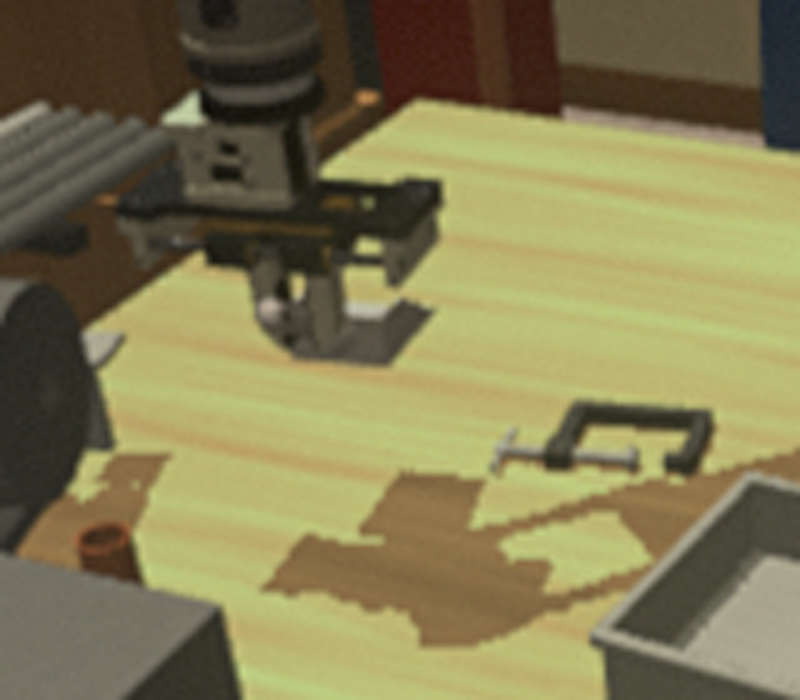

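View pics/k2.png

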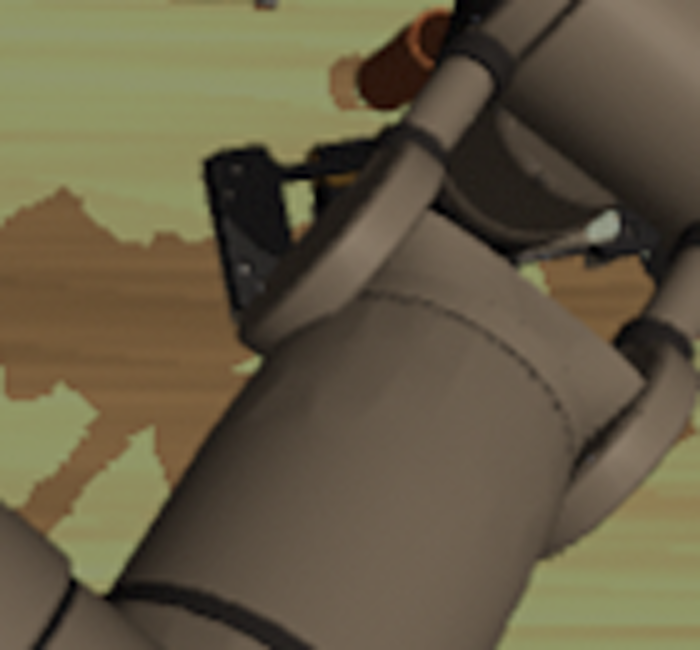

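Scoop level above its first spot, clear of the C-clamp. Lower.

```bash
python3 -m creep '255 0 -0.2 3 0 0 0;255 0 -0.2 7 0 0 0;255 0 -0.2 10.5 0 0 0;255 0 -0.2 12.5 0 0 0;255 0 -0.2 13.4 0 0 0'; python3 -m creep '255 0 0 0.3 0 0 0;255 0 0 0.6 0 0 0;255 0 0 0.75 0 0 0;255 0 0 0.75 0 0 0'; python3 -c "
from h import *
snow()"
```

```text
clock: 25.8
eef_pos: [0.5348, -0.3464, 0.0387]
tool_rot: [[-0.987, -0.163, -0.004], [-0.163, 0.987, 0.005], [0.004, 0.006, -1.0]]
wrist_force: [-1.0, 1.2, -1.1]
width: 0.194
clock: 26.13
eef_pos: [0.5373, -0.3482, 0.0366]
tool_rot: [[-0.987, -0.164, 0.002], [-0.164, 0.987, -0.0], [-0.002, -0.001, -1.0]]
wrist_force: [0.7, 1.8, 1.9]
width: 0.198
scoop origin [ 0.4555 -0.3618  0.0018] yaw -170.6 pitch -0.1
```

```bash
python3 -m creep '255 0 0 0.1 0 0 0;255 0 0 0.1 0 0 0'; python3 -m creep '0 0 0 0 0 0 0;0 0 0 0 0 0 0;0 0 0 0 0 0 0;0 0 0 0 0 0 0;0 0 0 0 0 0 0'; python3 -m creep '0 0 0 0 0 0 0;0 0 0 0 0 0 0;0 0 0 0 0 0 0;0 0 0 0 0 0 0;0 0 0 0 0 0 0';python3 -m creep '0 0 0 -1 0 0 0;0 0 0 -4 0 0 0;0 0 0 -8 0 0 0;0 0 0 -12 0 0 0;0 0 0 -14 0 0 0'; python3 -m creep '0 -12 12 -4 0 0 0;0 -12 12 -4 0 0 0;0 -12 12 -4 0 0 0;0 -12 12 -4 0 0 0;0 -12 12 -4 0 0 0'; python3 -c "
from h import *
grab('scene','l1.png');grab('top','l2.png')"
```

```text
clock: 26.3
eef_pos: [0.5377, -0.3483, 0.0354]
tool_rot: [[-0.987, -0.164, 0.003], [-0.164, 0.987, -0.001], [-0.003, -0.001, -1.0]]
wrist_force: [3.0, 0.9, 2.9]
width: 0.192
clock: 26.72
eef_pos: [0.5363, -0.348, 0.0337]
tool_rot: [[-0.986, -0.164, -0.0], [-0.164, 0.986, 0.001], [0.0, 0.001, -1.0]]
wrist_force: [0.5, 0.1, -0.7]
width: 0.507
clock: 27.13
eef_pos: [0.5365, -0.3478, 0.0338]
tool_rot: [[-0.986, -0.164, -0.0], [-0.164, 0.986, 0.001], [-0.0, 0.001, -1.0]]
wrist_force: [-0.1, -0.1, 0.7]
width: 0.869
clock: 27.55
eef_pos: [0.5379, -0.3491, 0.1802]
tool_rot: [[-0.986, -0.164, 0.006], [-0.164, 0.986, -0.004], [-0.005, -0.005, -1.0]]
wrist_force: [1.2, -0.1, -0.4]
width: 1.0
clock: 27.97
eef_pos: [0.6387, -0.2044, 0.2169]
tool_rot: [[-0.986, -0.169, 0.005], [-0.169, 0.986, 0.002], [-0.005, 0.001, -1.0]]
wrist_force: [-0.8, -0.5, -0.0]
width: 1.003
```

View pics/l1.png

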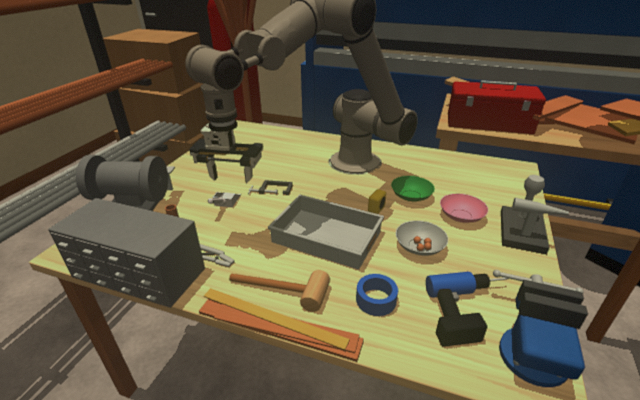

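View pics/l2.png

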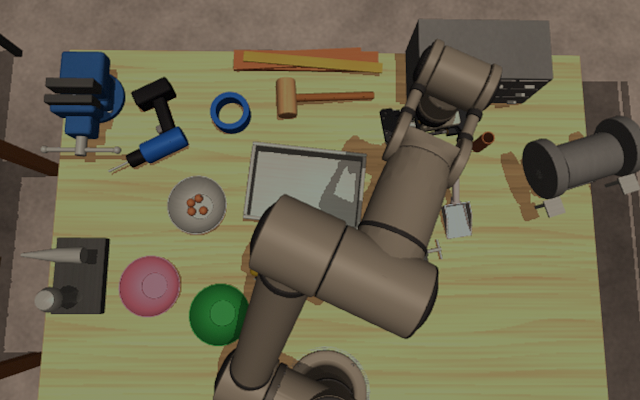

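```bash
python3 -m creep '0 0 0 0 0 0 0;0 0 0 0 0 0 0;0 0 0 0 0 0 0;0 0 0 0 0 0 0;0 0 0 0 0 0 0'; python3 - <<'E'
from h import *
for k in range(2):
    f,im=grab('top')
    hsv=cv2.cvtColor(im[170:240,160:235],cv2.COLOR_BGR2HSV)
    m=cv2.inRange(hsv,(0,120,60),(14,255,255)); n,l,st,c=cv2.connectedComponentsWithStats(m)
    print([(st[i,4],(ray(f,c[i,0]+160,c[i,1]+170,.018)[:2]-[.486,.345])) for i in range(1,n) if st[i,4]>5])
f2,i2=grab('scene')
a=cv2.resize(i2[180:220,190:270],(640,320),interpolation=cv2.INTER_CUBIC);b=cv2.resize(im[165:245,150:250],(400,320),interpolation=cv2.INTER_CUBIC)
cv2.imwrite('pics/m1.png',a);cv2.imwrite('pics/m2.png',b)
E
```

```text
clock: 28.48
eef_pos: [0.6346, -0.2111, 0.2138]
tool_rot: [[-0.987, -0.162, -0.001], [-0.162, 0.987, 0.001], [0.0, 0.001, -1.0]]
wrist_force: [0.2, -0.4, -0.2]
width: 1.0
[(np.int32(154), array([0.006 , 0.0177])), (np.int32(51), array([-0.0105, -0.0094]))]
[(np.int32(154), array([0.006 , 0.0177])), (np.int32(50), array([-0.0106, -0.0096]))]
```

View pics/m1.png

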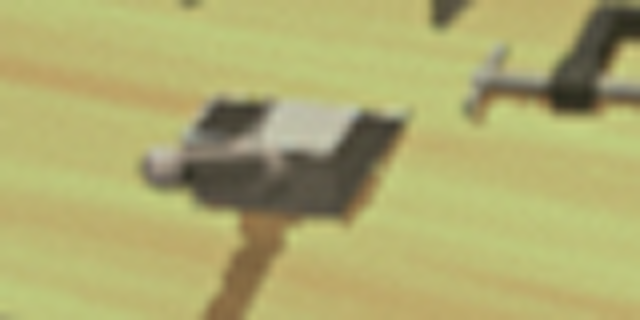

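View pics/m2.png

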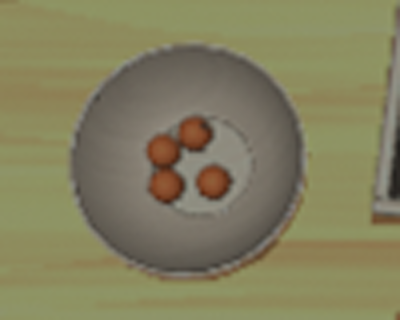

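The scoop lies on its flat bowl, clear of everything. All four balls are still and near the middle of the dish, which has not moved. Handing in.

```bash
python3 -c "
from station import order
print(order.finish_job())"
```

```text
the job is handed in; nothing more can be done
None
```

The job is done and handed in at about 28.6 s of the 72 s allowed. I tipped the tote by its far long bar and then by its −y short bar, setting it flat and releasing it each time. Next I scooped all four balls out of the near/+y corner, poured them into the steel dish, and laid the scoop level on the bench where it first lay.

- **Balls and dish:** in the last pictures all four balls lay in the dish within about 40 mm of its axis. They were at the same spot in two pictures taken moments apart, and the dish had not moved.
- **Tote:** it stood flat, about 6 to 7 mm from where it started, because the scoop pushed it slightly.
- **Scoop:** it lay on its flat bowl, clear of tote and dish. I judged it level by eye from the picture, not by measuring the angle.
- **Everything else:** the other things on the bench looked unmoved.
- **One disagreement:** the scoop was held about 5 mm off along its handle from where I had assumed. I saw this in the top view and corrected for it before scooping. None of my checks failed.

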